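# Lock a rest post into the stall's slotted display plinth

## Task

On the market stall, take the pale wooden rest post with the brass collar from its holder, drop its T-foot into the slot of the display plinth and slide it along until its collar bears gently against the steel bumper of the red stop. There, press it down against the spring inside, twist it a quarter turn so that its blade stands square across the slot, and let go, so that it stays upright and locked beside the stop. Never force the post against the plinth and do not push the bumper back: it slips easily and marks the place. Leave the dark spare post and everything else on the table where they are.

Things in the scene. Friction and masses are not known exactly. Their poses are not given: they have to be found in the camera images.
- post_mid (a point): The post to fit, upright, about 140 g (up to 40 % more or less). Point: on its axis, centre of its pale wooden blade, 14 (x) by 36 (y) by 70 mm high, and 60 mm above the underside of its foot. Below the blade: round brass collar, 44 mm across, 10 high; round neck, 10 across, 9 long; brass T-foot. z up; a half turn about z changes nothing.
- post_foot (a point): Centre of the underside of the post's T-foot, 60 mm below post_mid. The foot is 11 (x) by 30 (y) by 6 mm high, its long side parallel to the blade's 36 mm side. The collar's underside is 15 mm above this point. Axes as post_mid.
- holder: Fixed wooden holder, 70 (x) by 190 (y) by 17 mm high, origin at the centre of its underside. Its two wells, 45 mm either side of its centre along y, are 12 mm deep and loosely hold the feet of the pale post and of the dark spare, in either order, standing free.
- slot_mid (a point): Centre of the slot's mouth, on the top face of the fixed wooden plinth (100 mm wide, 280 long, 45 high). The slot in its aluminium channel is 13.5 mm wide and runs along y for the whole length; x across, z up. The slot's lips are 6 mm thick, the cavity under them is 40 mm wide. The post can turn either way once its foot is below the lips.
- strip (a joint): How far the orange spring strip in the slot is pushed down, m; 0 = 7 mm below the plinth's top face. The foot, long side along the slot, then rests on it between the lips, the collar 8 mm above the plinth. It yields from 3 N; 7 N for 5 mm, where the foot clears the lips; 10 N for 8 mm, where the collar meets the plinth, hard. Locked: the spring holds the foot up against the lips, collar 3 mm up.
- stop_face (a point): Middle of the front of the red stop block fixed on the plinth over the slot (56 mm across, 24 along, 22 high), 11 mm above the plinth. Axes as the slot's; the front looks along -y, 30 to 85 mm to +y of slot_mid. From it a steel bumper rod, 12 mm thick, sticks out 2 to 20 mm along -y; how far differs each time and is not measured: feel for its end (bumper_tip). It is held by friction alone and slips back at about 6 N.
- spare_mid (a point): Dark spare post of the same shape with black blade and dark steel collar: to be left alone. Point and axes as for the pale post.
- piano_a: Long pale thumb piano, 150 by 100 by 30 mm, origin at the centre of its underside. Bystander.
- piano_b: Round terracotta-coloured thumb piano, 116 mm across, 30 mm high, origin at the centre of its underside. Bystander.
- piano_c: Long brown thumb piano, 150 by 100 by 30 mm, origin at the centre of its underside. Bystander.
- gourd: Small standing gourd, 60 mm across, 88 mm high, origin at the centre of its underside. Bystander.
- bowl: Blue bowl, 90 mm across, 40 mm high, origin at the centre of its underside. Bystander.
- pot: Wooden pot, 70 mm across, 70 mm high, origin at the centre of its underside. Bystander.
Mind the look-alikes: they are no part of the job. Leave any green, purple or turquoise look-alike of the part that bears post_mid alone.

How it is judged:
By the outcome, as a careful person would: the job done as asked, in the order asked, and still so for the second after the job is handed in, with the robot touching nothing.
It also fails if it takes over 72 s, if anything falls off the work surface, if the arm or the gripper's body presses on something with over 40 N, if the wrist force passes 120 N, or if a joint passes its speed limit or range.

## Robot

A 6-joint arm with a two-finger parallel gripper is mounted at the origin on the work surface. World frame = base frame: x ahead of the robot, y to its left, z up, the work surface at z = 0. Lengths are in m, angles in rad, forces in N, time in s.
With the tool pointing down it reaches from about 0.375 to 0.975 m from the base axis. Payload 3.8 kg.
Tool frame: the origin (TCP) lies between the finger pads; the fingertips stand 22 mm ahead of it and the grasp point (between the pads) lies 3 mm ahead of it (bot.finger_overhang is the distance from the TCP to the fingertips, in m); x points along the fingers, y is the direction in which the jaws open and shut, and the axes are right-handed (so a half turn about x gives the same grasp; the last joint's range is limited). The gripper opens to 85 mm and grips with 20 to 120 N. Pads are 22 mm wide; open, the fingers measure 114 mm over their backs; the gripper's body (76 mm by 85 mm) begins 54 mm behind the grasp point. The pads swing forward as they close: fully open they stand 13 mm farther back than shut.
Start: joints at [-1.289, 0.264, 1.604, -0, 1.274, -0.037], TCP at [0.212, -0.641, 0.253] pointing down, gripper open.
Joint ranges: [-2.63, 2.63], [-0.94, 2.18], [0.31, 2.57], [-1.31, 4.45], [0, 2.66], [-2.55, 2.55]. Speed limits (rad/s): [2.57, 2.57, 3.14, 3.14, 3.14, 3.14].

## Interface

Orientations are given as a rotation vector (axis times angle).
In Python, from workcell import bot gives the robot as it stands. The module is installed in compiled form; this text tells all that it offers.
- The arm moves only by the tool arm_command, never from a script. Its argument "series" is a list that holds one entry, the list of rows, each a list of 7 numbers: the turn, a rotation vector about the tool's x, y, z in rad, then the shift along the tool's x, y, z in cm, then the opening, from 0 (shut) to 1 (fully open). In form: [[[rx, ry, rz, x, y, z, grip], ...]]. A call has 1 to 10 rows; each row shifts and turns the pose as measured when the row begins, along the tool's axes as they then stand; what a row does not reach is not made up. A row lasts 1/10 s, in which the tool goes at most 50 mm and 8.59 degrees, less where a joint would pass 70% of its speed; a pose out of reach is approached as far as the arm can. A call is refused whole if a number of a shift passes 5 or a number of a turn 0.15, either way. A call with a gripper value outside its range is refused whole. The fingers move at their own pace and stop on an object; "newtons" is the grip in N (left out, the last holds). Time passes only in rows, so rows that do not move let the fingers close. It gives the time, the measured TCP pose, the force and the opening at its end, in the units of the state.
- bot.read_state(): the state, without advancing time (a new reading comes with each control period).
- bot.read_camera(name): name is "side" or "top" or "wrist"; returns (picture, depth): 384x512x3 uint8, blue, green, red; 384x512 float32, m along the optical axis (not along the pixel's ray), 0 where there is no reading.
- bot.camera_info(name): a dict with "K" (3x3 intrinsics, pixels), "dist_coeffs" ([k1, k2, p1, p2, k3] as OpenCV has them; the pictures are not rectified), "extrinsics" (4x4, takes a point from camera to world coordinates). Camera axes: x right, y down, z forward; pixel columns grow to the right and rows downward; lengths in m; the calibration is good to about 2 mm. A picture is of the moment at which its call begins: read the wrist's pose just before it. camera_info takes no time and is no camera call; for the wrist camera it gives the pose at the moment of the call.
- bot.finish_job(): hands the job in, once; it reports no verdict.
The state is a dict: "time": time; "q": joint angles; "joint_vel": joint speeds; "joint_torque": joint torques, N m; "tool_pos": TCP position; "tcp_rot": TCP orientation; "wrist_force": force on the tool from outside, world axes, zero at the start; "torque": the same for the moment, N m; "width": opening from 0.0 (shut) to 1.0 (fully open).
Only numpy, scipy, OpenCV 4.12 (cv2) and the standard library are available. Lean on these libraries where they do the work, as an engineer would, in place of code of your own. Each camera call takes 0.05 s, during which the arm holds its last target.

## Working session

There is one attempt and no reset: what is moved stays moved. The work goes in short steps, Python scripts to look and compute and a tool call to move; the robot and the scene stay as the last step left them, time stands still between calls to the robot, and variables do not carry over. Pictures are saved under pics/ and viewed, and the job is handed in when it is done.

Besides the shell and the picture viewer there is one more tool, called after ">>>" by a JSON object that holds its "name" and its "arguments", one argument or row to a line. arm_command: Moves the arm, as the interface text tells. Its arguments: {"type":"object","properties":{"series":{"type":"array"},"newtons":{"type":"number"}},"required":["series"]}

```bash
mkdir -p pics
cat > h.py <<'E'
import numpy as np, cv2
from workcell import bot
from scipy.spatial.transform import Rotation as R
def shot(n,f):
    info=bot.camera_info(n); p,d=bot.read_camera(n)
    cv2.imwrite(f'pics/{f}.png',p); np.savez(f'pics/{f}.npz',p=p,d=d,K=info['K'],D=info['dist_coeffs'],E=info['extrinsics'])
def cloud(f):
    z=np.load(f'pics/{f}.npz'); p,d,K,D,E=[z[k] for k in ('p','d','K','D','E')]
    h,w=d.shape; uu,vv=np.meshgrid(np.arange(w),np.arange(h))
    n=cv2.undistortPoints(np.stack([uu,vv],-1).reshape(-1,1,2).astype(np.float64),K,D).reshape(h,w,2)
    c=np.dstack([n*d[...,None],d]); W=c@E[:3,:3].T+E[:3,3]; W[d==0]=np.nan
    return p,W
def st():
    s=bot.read_state(); print({k:np.round(s[k],4) for k in ('time','q','tool_pos','tcp_rot','wrist_force','torque','width')})
    print(R.from_rotvec(s['tcp_rot']).as_matrix().round(3)); return s
E
python3 - <<'E'
from h import *
st()
shot('top','t0'); shot('side','s0')
for n in('top','side'): print(bot.camera_info(n)['extrinsics'].round(3) if hasattr(bot.camera_info(n)['extrinsics'],'round') else bot.camera_info(n)['extrinsics'])
E
```

```text
{'time': np.float64(0.0), 'q': array([-1.2889,  0.2648,  1.6054, -0.    ,  1.2737, -0.0369]), 'tool_pos': array([ 0.2114, -0.6403,  0.2519]), 'tcp_rot': array([ 2.0498,  0.3319, -2.0504]), 'wrist_force': array([-0.3291, -0.0624,  0.7793]), 'torque': array([-0.029 , -0.0292, -0.0501]), 'width': np.float64(1.0006)}
[[-0.001  0.313 -0.95 ]
 [ 0.002 -0.95  -0.313]
 [-1.    -0.002 -0.   ]]
[[-0.023 -0.996  0.085  0.489]
 [-1.     0.023  0.003  0.023]
 [-0.005 -0.085 -0.996  1.08 ]
 [ 0.     0.     0.     1.   ]]
[[-0.877 -0.241  0.416  0.094]
 [-0.48   0.483 -0.732  0.907]
 [-0.025 -0.842 -0.539  0.697]
 [ 0.     0.     0.     1.   ]]
```

View pics/t0.png

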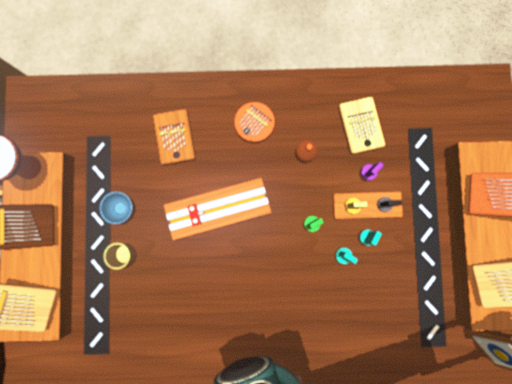

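View pics/s0.png

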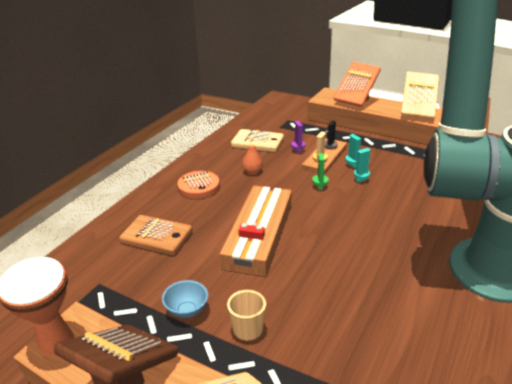

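The top view shows the pale post at about (353,205), the spare at (385,205), the plinth around (217,209) and the red stop at (194,214). Green, purple and turquoise look-alikes stand nearby. Next I'll measure these.

Run:
```python
from h import *
p,W=cloud('t0')
X,Y,Z=W[...,0],W[...,1],W[...,2]
print(np.nanmedian(Z[280:330,150:200]))
v,u=np.mgrid[:384,:512]
def box(u0,u1,v0,v1): return (u>=u0)&(u<=u1)&(v>=v0)&(v<=v1)
# plinth top
m=box(150,285,165,250)&(Z>.038)&(Z<.053)
pts=W[m]; print('plinth',len(pts),np.median(pts[:,2]))
r=cv2.minAreaRect((pts[:,:2]*1000).astype(np.float32)); print(r)
m=box(150,285,165,250)&(Z>.02)&(Z<.085)
r=cv2.minAreaRect((W[m][:,:2]*1000).astype(np.float32)); print(r)
# stop
b=p.astype(int)
m=box(150,285,165,250)&(Z>.060)
print('stop',m.sum(),np.median(Z[m]),cv2.minAreaRect((W[m][:,:2]*1000).astype(np.float32)))
# holder
m=box(325,410,185,225)&(Z>.012)&(Z<.023)
print('holder',m.sum(),np.median(Z[m]),cv2.minAreaRect((W[m][:,:2]*1000).astype(np.float32)))
for n,bx in (('pale',(335,369,192,220)),('spare',(370,402,192,220))):
  for lo,hi in((.026,.045),(.085,.12)):
    m=box(*bx)&(Z>lo)&(Z<hi)
    q=W[m]; 
    if len(q)>3: print(n,lo,len(q),q.mean(0).round(4),np.median(q[:,2]),cv2.minAreaRect((q[:,:2]*1000).astype(np.float32)))
im=cv2.resize(p[140:290,140:420],None,fx=2.8,fy=2.8,interpolation=cv2.INTER_CUBIC); cv2.imwrite('pics/t0z.png',im)
ps,Ws=cloud('s0'); im=cv2.resize(ps[110:280,210:400],None,fx=3.5,fy=3.5,interpolation=cv2.INTER_CUBIC); cv2.imwrite('pics/s0z.png',im)
```

```text
-0.0005810923196843953
plinth 3205 0.044512587539118575
((536.0588989257812, 119.42192077636719), (100.05642700195312, 280.038818359375), 14.197894096374512)
((536.0569458007812, 119.4188003540039), (100.07139587402344, 280.0517883300781), 14.208322525024414)
stop 201 0.0669940330945138 ((522.4412231445312, 174.18861389160156), (55.4171257019043, 38.257747650146484), 15.187146186828613)
holder 1175 0.01703594648486151 ((537.4620971679688, -305.2808837890625), (70.086181640625, 191.4762725830078), 0.4146996736526489)
pale 0.026 119 [ 0.5349 -0.2563  0.0313] 0.030486130758159424 ((536.3975830078125, -257.9014892578125), (42.5522346496582, 40.511024475097656), 5.833166122436523)
pale 0.085 88 [ 0.536  -0.2582  0.0987] 0.09931178664808543 ((536.1395874023438, -260.0015563964844), (36.48799514770508, 13.539169311523438), 88.24189758300781)
spare 0.026 117 [ 0.5374 -0.3465  0.0309] 0.030385682658407687 ((538.5030517578125, -347.5025634765625), (40.516761779785156, 38.626731872558594), 6.233211994171143)
spare 0.085 81 [ 0.5381 -0.3476  0.0987] 0.09972875719053642 ((538.936767578125, -348.75048828125), (35.91535568237305, 13.365684509277344), 89.8763198852539)
```

View pics/t0z.png

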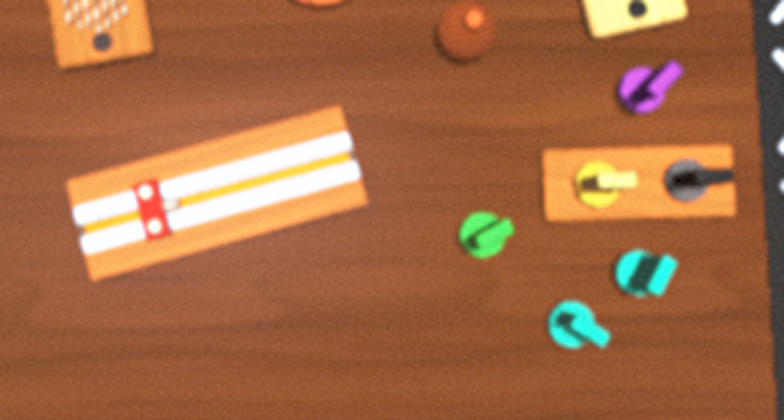

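View pics/s0z.png

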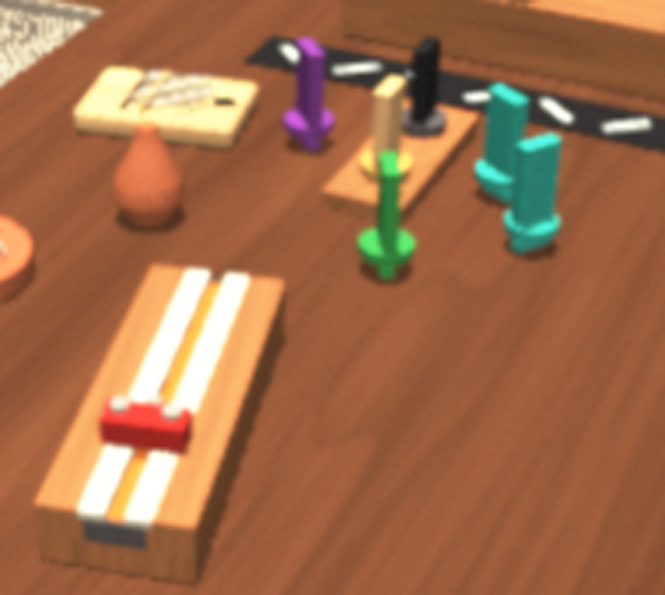

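>>> {"name": "arm_command", "arguments": {
  "series": [
    [[-0.14,0,0,0,0,0,1],[-0.14,0,0,0,0,0,1],[-0.14,0,0,0,0,0,1],[-0.14,0,0,0,0,0,1],[-0.14,0,0,0,0,0,1],[-0.14,0,0,0,0,0,1],[-0.14,0,0,0,0,0,1],[-0.14,0,0,0,0,0,1],[-0.12,0,0,0,0,0,1]]
  ],
  "newtons": 40
}}

```text
time: 1.0
tool_pos: [0.2103, -0.6367, 0.2446]
tcp_rot: [1.19, 1.24, -1.177]
wrist_force: [-0.1, 0.1, -0.5]
width: 1.0
```

```bash
cat >> h.py <<'E'
def to(target,yawdir=None):
    """shift in tool cm, turn rotvec in tool frame to tool-down with tool y along yawdir(deg)"""
    s=st(); M=R.from_rotvec(s['tcp_rot']).as_matrix()
    print('shift cm tool',(M.T@(np.array(target)-s['tool_pos'])*100).round(2))
    if yawdir is not None:
        a=np.radians(yawdir); x=np.array([0,0,-1.]);y=np.array([np.cos(a),np.sin(a),0]);T=np.c_[x,y,np.cross(x,y)]
        print('turn',R.from_matrix(M.T@T).as_rotvec().round(4))
E
python3 -c "
from h import *
to([.536,-.259,.25],0)"
```

```text
{'time': np.float64(1.0), 'q': array([-1.2889,  0.2696,  1.613 ,  0.    ,  1.2736, -1.327 ]), 'tool_pos': array([ 0.2103, -0.6367,  0.2446]), 'tcp_rot': array([ 1.1897,  1.2401, -1.1772]), 'wrist_force': array([-0.0768,  0.1235, -0.5104]), 'torque': array([-0.0251, -0.0451,  0.0308]), 'width': np.float64(1.0003)}
[[-0.004  0.999  0.038]
 [ 0.014  0.038 -0.999]
 [-1.    -0.004 -0.014]]
shift cm tool [ -0.14  33.98 -36.51]
turn [ 0.038  -0.0142  0.0038]
```

>>> {"name": "arm_command", "arguments": {
  "series": [
    [[0.038,-0.014,0,-0.1,2.5,-2.7,1],[0,0,0,-0.1,3.1,-3.4,1],[0,0,0,-0.1,3.3,-3.6,1],[0,0,0,-0.1,3.3,-3.6,1],[0,0,0,-0.1,3.3,-3.6,1],[0,0,0,-0.1,3.3,-3.6,1],[0,0,0,-0.1,3.3,-3.6,1],[0,0,0,-0.1,3.3,-3.6,1],[0,0,0,-0.1,3.0,-3.3,1],[0,0,0,-0.1,2.0,-2.0,1]]
  ]
}}

```text
time: 2.0
tool_pos: [0.5168, -0.2966, 0.2471]
tcp_rot: [1.214, 1.217, -1.219]
wrist_force: [-0.6, 0.0, -0.0]
width: 1.0
```

```bash
python3 -c "
from h import *
to([.536,-.259,.25],0)
shot('wrist','w1')"
```

```text
{'time': np.float64(2.0), 'q': array([-5.6270e-01,  1.2620e-01,  1.7786e+00, -2.0000e-04,  1.2477e+00,
       -5.5520e-01]), 'tool_pos': array([ 0.5168, -0.2966,  0.2471]), 'tcp_rot': array([ 1.2145,  1.2167, -1.2189]), 'wrist_force': array([-0.5725,  0.0307, -0.0066]), 'torque': array([-0.0866,  0.0151, -0.0529]), 'width': np.float64(0.9997)}
[[-0.009  1.    -0.007]
 [ 0.006 -0.007 -1.   ]
 [-1.    -0.009 -0.006]]
shift cm tool [-0.28  1.89 -3.77]
turn [-0.0075 -0.0057  0.0093]
```

View pics/w1.png

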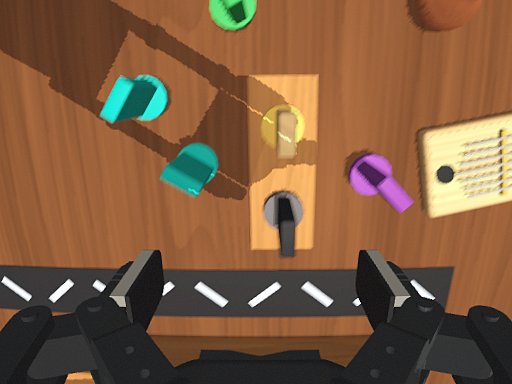

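The wrist view shows the pale post at (285,130), the spare at (285,215) and the fingers at the bottom. I'll measure the post's pose here.

Run:
```python
from h import *
p,W=cloud('w1')
Z=W[...,2]; v,u=np.mgrid[:384,:512]
for lo,hi in((.026,.036),(.092,.108)):
    m=(u>255)&(u<320)&(v>90)&(v<175)&(Z>lo)&(Z<hi)
    q=W[m]; print(lo,len(q),np.median(q,0).round(4),cv2.minAreaRect((q[:,:2]*1000).astype(np.float32)))
m=(u>235)&(u<330)&(v>60)&(v<255)&(Z>.012)&(Z<.022); q=W[m]; print(np.median(q[:,2]),cv2.minAreaRect((q[:,:2]*1000).astype(np.float32)))
```

```text
0.026 734 [ 0.5274 -0.2561  0.0296] ((535.9351806640625, -256.9229736328125), (43.14485168457031, 39.73151397705078), 10.287208557128906)
0.092 774 [ 0.536  -0.2573  0.0994] ((536.294921875, -258.10931396484375), (34.72337341308594, 14.11140251159668), 88.9325942993164)
0.016562052306602015 ((537.2147216796875, -303.5284423828125), (70.54833221435547, 189.98068237304688), 0.26907262206077576)
```

>>> {"name": "arm_command", "arguments": {
  "series": [
    [[0.008,-0.006,0.009,0,1.2,-2.5,0.6],[0,0,0,-0.1,0.6,-1.2,0.6],[0,0,0,0,0.1,-0.1,0.6],[0,0,0,0,0,0,0.6]]
  ]
}}

```text
time: 2.45
tool_pos: [0.5393, -0.2536, 0.2465]
tcp_rot: [1.217, 1.207, -1.216]
wrist_force: [0.4, -0.1, 0.3]
width: 0.6
```

```bash
python3 -c "
from h import *
to([.5362,-.2585,.08],-1)"
```

```text
{'time': np.float64(2.45), 'q': array([-4.8180e-01,  1.2120e-01,  1.7852e+00,  1.0000e-03,  1.2372e+00,
       -4.7290e-01]), 'tool_pos': array([ 0.5393, -0.2536,  0.2465]), 'tcp_rot': array([ 1.2166,  1.2071, -1.2161]), 'wrist_force': array([ 0.4357, -0.0877,  0.2759]), 'torque': array([ 0.0294, -0.0101, -0.0145]), 'width': np.float64(0.6)}
[[-0.001  1.    -0.009]
 [ 0.002 -0.009 -1.   ]
 [-1.    -0.001 -0.002]]
shift cm tool [16.65 -0.28  0.52]
turn [ 0.0083 -0.0017  0.0013]
```

>>> {"name": "arm_command", "arguments": {
  "series": [
    [[0.008,0,0,2,-0.25,0.5,0.6],[0,0,0,3.0,0,0,0.6],[0,0,0,3.0,0,0,0.6],[0,0,0,2.0,0,0,0.6],[0,0,0,0,0,0,0.6]]
  ]
}}

```text
time: 2.95
tool_pos: [0.5346, -0.2661, 0.1454]
tcp_rot: [1.224, 1.196, -1.227]
wrist_force: [-0.5, 0.8, -0.6]
width: 0.602
```

```bash
python3 -c "
from h import *
to([.5362,-.2585,.08],-1)"
```

```text
{'time': np.float64(2.95), 'q': array([-0.5022,  0.2063,  1.883 , -0.0027,  1.0502, -0.4782]), 'tool_pos': array([ 0.5346, -0.2661,  0.1454]), 'tcp_rot': array([ 1.224 ,  1.1956, -1.2268]), 'wrist_force': array([-0.474 ,  0.8177, -0.5825]), 'torque': array([ 0.0099,  0.02  , -0.0153]), 'width': np.float64(0.6021)}
[[ 0.001  1.    -0.023]
 [-0.003 -0.023 -1.   ]
 [-1.     0.001  0.003]]
shift cm tool [ 6.54  0.14 -0.78]
turn [-0.0052  0.0031 -0.0008]
```

>>> {"name": "arm_command", "arguments": {
  "series": [
    [[0,0,0,0,0.1,-0.4,0.6],[0,0,0,0,0,0,0.6],[0,0,0,0,0,0,0.6]]
  ]
}}

```text
time: 3.25
tool_pos: [0.5357, -0.2646, 0.1477]
tcp_rot: [1.226, 1.192, -1.228]
wrist_force: [-0.8, 0.0, 0.3]
width: 0.601
```

```bash
python3 -c "
from h import *
to([.5362,-.2585,.08],-1)"
```

```text
{'time': np.float64(3.25), 'q': array([-0.4988,  0.2034,  1.8819, -0.0035,  1.0521, -0.4716]), 'tool_pos': array([ 0.5357, -0.2646,  0.1477]), 'tcp_rot': array([ 1.2255,  1.1919, -1.2283]), 'wrist_force': array([-0.7907,  0.0275,  0.2502]), 'torque': array([ 0.0273, -0.0334, -0.0093]), 'width': np.float64(0.601)}
[[ 0.002  1.    -0.025]
 [-0.005 -0.025 -1.   ]
 [-1.     0.002  0.005]]
shift cm tool [ 6.77  0.01 -0.64]
turn [-0.008   0.0046 -0.0024]
```

>>> {"name": "arm_command", "arguments": {
  "series": [
    [[-0.008,0.005,0,1.0,0,-0.5,0.6],[0,0,0,2.0,0,0,0.6],[0,0,0,1.0,0,0,0.6],[0,0,0,0,0,0,0.6]]
  ]
}}

```text
time: 3.65
tool_pos: [0.5389, -0.2601, 0.1102]
tcp_rot: [1.223, 1.193, -1.215]
wrist_force: [-0.2, 1.0, 0.0]
width: 0.599
```

```bash
python3 -c "
from h import *
to([.5362,-.2585,.08],-1)"
```

```text
{'time': np.float64(3.65), 'q': array([-0.4925,  0.2422,  1.9119,  0.0028,  0.9775, -0.4784]), 'tool_pos': array([ 0.5389, -0.2601,  0.1102]), 'tcp_rot': array([ 1.2234,  1.1925, -1.2146]), 'wrist_force': array([-0.2026,  1.0285,  0.0343]), 'torque': array([-0.042 , -0.01  ,  0.0119]), 'width': np.float64(0.5994)}
[[ 0.01   1.    -0.016]
 [-0.003 -0.016 -1.   ]
 [-1.     0.01   0.003]]
shift cm tool [ 3.01 -0.31 -0.16]
turn [ 0.0018  0.0026 -0.0099]
```

>>> {"name": "arm_command", "arguments": {
  "series": [
    [[0,0.003,-0.01,1.2,-0.3,-0.1,0.6],[0,0,0,1.2,0,0,0.6],[0,0,0,0.3,0,0,0.6],[0,0,0,0,0,0,0.6]]
  ]
}}

```text
time: 4.05
tool_pos: [0.5364, -0.2589, 0.0816]
tcp_rot: [1.22, 1.203, -1.22]
wrist_force: [0.1, -0.2, 0.7]
width: 0.6
```

```bash
python3 -c "
from h import *
to([.5362,-.2585,.08],-1)"
```

```text
{'time': np.float64(4.05), 'q': array([-4.9160e-01,  2.7730e-01,  1.9284e+00,  4.0000e-04,  9.3630e-01,
       -4.7690e-01]), 'tool_pos': array([ 0.5364, -0.2589,  0.0816]), 'tcp_rot': array([ 1.2204,  1.2025, -1.2201]), 'wrist_force': array([ 0.1126, -0.1939,  0.6802]), 'torque': array([-0.0626, -0.0038, -0.0044]), 'width': np.float64(0.6)}
[[-0.     1.    -0.015]
 [ 0.    -0.015 -1.   ]
 [-1.    -0.    -0.   ]]
shift cm tool [ 0.16 -0.02 -0.04]
turn [ 0.0025 -0.0004  0.0002]
```

>>> {"name": "arm_command", "arguments": {
  "series": [
    [[0,0,0,0,0,0,0.3],[0,0,0,0,0,0,0.1],[0,0,0,0,0,0,0.0],[0,0,0,0,0,0,0.0],[0,0,0,0,0,0,0.0],[0,0,0,0,0,0,0.0]]
  ],
  "newtons": 50
}}

```text
time: 4.65
tool_pos: [0.5367, -0.2592, 0.0823]
tcp_rot: [1.221, 1.202, -1.22]
wrist_force: [-0.1, -0.0, -1.8]
width: 0.16
```

```bash
python3 -c "
from h import *
to([.5362,-.2585,.08],-1)
shot('wrist','w2')"
```

```text
{'time': np.float64(4.65), 'q': array([-4.9180e-01,  2.7660e-01,  1.9278e+00,  4.0000e-04,  9.3670e-01,
       -4.7700e-01]), 'tool_pos': array([ 0.5367, -0.2592,  0.0823]), 'tcp_rot': array([ 1.2206,  1.2016, -1.2198]), 'wrist_force': array([-0.0577, -0.0439, -1.7761]), 'torque': array([-0.024 , -0.0042,  0.0161]), 'width': np.float64(0.1599)}
[[ 0.001  1.    -0.015]
 [ 0.    -0.015 -1.   ]
 [-1.     0.001 -0.   ]]
shift cm tool [ 0.23 -0.05 -0.07]
turn [ 0.0024 -0.     -0.0006]
```

View pics/w2.png

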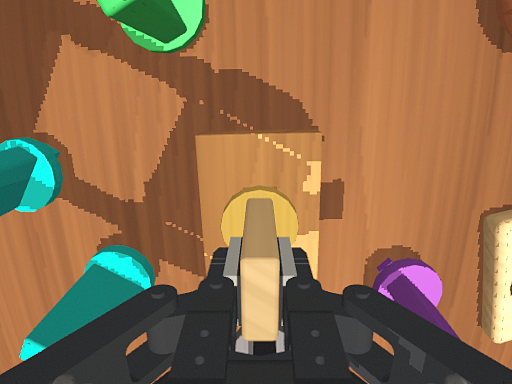

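The post is gripped: the opening of 0.16 is about 13.6 mm, which matches the blade. Lifting.

>>> {"name": "arm_command", "arguments": {
  "series": [
    [[0,0,0,-1.0,0,0,0],[0,0,0,-2.5,0,0,0],[0,0,0,-3.5,0,0,0],[0,0,0,-3.5,0,0,0],[0,0,0,-3.0,0,0,0],[0,0,0,-2.0,0,0,0],[0,0,0,0,0,0,0]]
  ]
}}

```text
time: 5.4
tool_pos: [0.5355, -0.2585, 0.2453]
tcp_rot: [1.22, 1.204, -1.221]
wrist_force: [1.1, 1.2, -0.4]
width: 0.156
```

```bash
python3 -c "
from h import *
to([.55,-.03,.25],14.2)"
```

```text
{'time': np.float64(5.4), 'q': array([-4.9190e-01,  1.1960e-01,  1.7895e+00,  3.0000e-04,  1.2345e+00,
       -4.7690e-01]), 'tool_pos': array([ 0.5355, -0.2585,  0.2453]), 'tcp_rot': array([ 1.2204,  1.2041, -1.2209]), 'wrist_force': array([ 1.1422,  1.198 , -0.4317]), 'torque': array([-0.0061, -0.0182, -0.0154]), 'width': np.float64(0.1558)}
[[-0.002  1.    -0.015]
 [ 0.001 -0.015 -1.   ]
 [-1.    -0.002 -0.001]]
shift cm tool [ -0.45   1.11 -22.87]
turn [-0.2629 -0.0013  0.0014]
```

>>> {"name": "arm_command", "arguments": {
  "series": [
    [[-0.03,0,0,-0.1,0.1,-1.5,0],[-0.04,0,0,-0.1,0.1,-3.0,0],[-0.04,0,0,-0.1,0.1,-4.0,0],[-0.04,0,0,-0.1,0.1,-4.0,0],[-0.04,0,0,-0.1,0.2,-4.0,0],[-0.04,0,0,-0.1,0.3,-3.5,0],[-0.04,0,0,-0.1,0.3,-2,0],[0,0,0,-0.1,0,-0.5,0],[0,0,0,0,0,0,0]]
  ]
}}

```text
time: 6.3
tool_pos: [0.5138, -0.0189, 0.2413]
tcp_rot: [1.004, 1.348, -1.014]
wrist_force: [-0.1, -0.0, -1.3]
width: 0.16
```

```bash
python3 -c "
from h import *
to([.55,-.03,.25],14.2)
shot('wrist','w3')"
```

```text
{'time': np.float64(6.3), 'q': array([-0.0889, -0.0208,  1.9441,  0.0063,  1.2392, -0.3644]), 'tool_pos': array([ 0.5138, -0.0189,  0.2413]), 'tcp_rot': array([ 1.0035,  1.3476, -1.0136]), 'wrist_force': array([-0.1174, -0.0097, -1.3165]), 'torque': array([-0.0768, -0.0057, -0.01  ]), 'width': np.float64(0.1601)}
[[-0.02   0.963  0.27 ]
 [ 0.008  0.27  -0.963]
 [-1.    -0.017 -0.013]]
shift cm tool [-0.95  3.17  2.04]
turn [ 0.0255 -0.0127  0.0176]
```

View pics/w3.png

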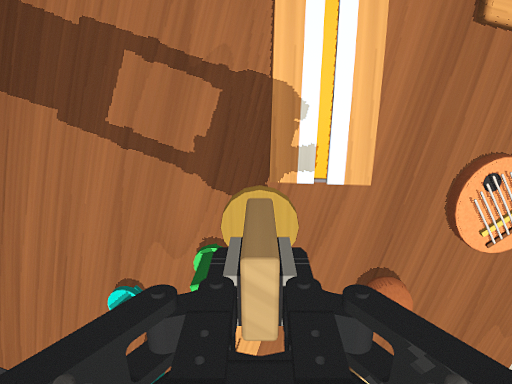

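```bash
python3 -c "
from h import *
to([.5508,.0613,.22],14.2)"
```

```text
{'time': np.float64(6.35), 'q': array([-0.0899, -0.0204,  1.9441,  0.0064,  1.2392, -0.3646]), 'tool_pos': array([ 0.5138, -0.0193,  0.2411]), 'tcp_rot': array([ 1.0041,  1.3478, -1.0144]), 'wrist_force': array([-0.4787, -0.2264, -2.3071]), 'torque': array([ 0.0127, -0.0132,  0.0545]), 'width': np.float64(0.1553)}
[[-0.021  0.963  0.269]
 [ 0.008  0.269 -0.963]
 [-1.    -0.018 -0.013]]
shift cm tool [ 2.09  5.77 -6.74]
turn [ 0.0247 -0.013   0.018 ]
```

>>> {"name": "arm_command", "arguments": {
  "series": [
    [[0.012,-0.006,0.009,0.2,1.3,-1.5,0],[0.012,-0.006,0.009,0.5,1.8,-2.1,0],[0,0,0,0.6,1.6,-1.9,0],[0,0,0,0.4,0.8,-1.0,0],[0,0,0,0,0.2,-0.2,0],[0,0,0,0,0,0,0]]
  ]
}}

```text
time: 6.95
tool_pos: [0.5528, 0.0557, 0.2204]
tcp_rot: [1.027, 1.314, -1.036]
wrist_force: [0.2, 0.0, -1.6]
width: 0.155
```

```bash
python3 -c "
from h import *
to([.5508,.0613,.22],14.2)
shot('wrist','w4')"
```

```text
{'time': np.float64(6.95), 'q': array([ 0.0573,  0.065 ,  1.896 , -0.0032,  1.1845, -0.1805]), 'tool_pos': array([0.5528, 0.0557, 0.2204]), 'tcp_rot': array([ 1.0274,  1.3138, -1.0355]), 'wrist_force': array([ 2.2690e-01,  9.0000e-04, -1.6465e+00]), 'torque': array([ 0.051 , -0.0011, -0.0301]), 'width': np.float64(0.1546)}
[[-0.004  0.972  0.237]
 [-0.003  0.237 -0.972]
 [-1.    -0.004  0.002]]
shift cm tool [ 0.04 -0.06 -0.59]
turn [-0.0088  0.0022  0.0044]
```

View pics/w4.png

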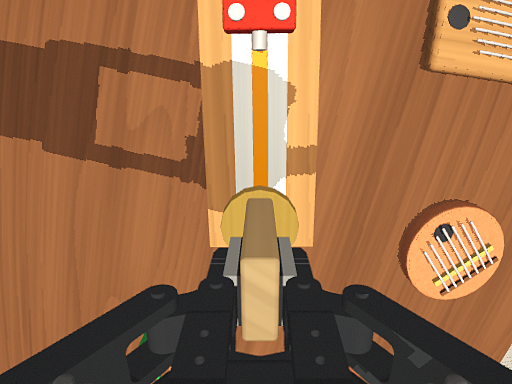

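The view shows the red stop at (258,12), the bumper rod ending at (260,48), the orange strip in the slot, and the held post's collar around (260,225). I'll measure the slot line, the bumper and the post in this one picture.

```bash
cat > m.py <<'E'
from h import *
import sys
def measure(f):
    p,W=cloud(f); b,g,r=[p[...,i].astype(int) for i in range(3)]
    X,Y,Z=W[...,0],W[...,1],W[...,2]; v,u=np.mgrid[:384,:512]
    th=np.radians(14.2); ex=np.array([np.cos(th),np.sin(th)]); ey=np.array([-ex[1],ex[0]]); c=np.array([.5361,.1194])
    S=(W[...,:2]-c)@np.c_[ex,ey]
    # strip
    m=(r>180)&(g>90)&(b<60)&(r-b>150)&(Z>.02)&(Z<.046)&(abs(S[...,0])<.02)
    # per row centre of strip
    pts=[]
    for row in range(384):
        uu=np.where(m[row])[0]
        if len(uu)>6: pts.append(np.r_[S[row,[uu[0],uu[-1]]].mean(0),S[row,uu[-1],0]-S[row,uu[0],0]])
    pts=np.array(pts)
    if len(pts): 
        k=np.polyfit(pts[:,1],pts[:,0],1); print('strip z',np.median(Z[m]).round(4),'x=%.4f at s=0, slope deg %.2f'%(k[1],np.degrees(k[0])),'s range',pts[:,1].min().round(3),pts[:,1].max().round(3),'w',np.median(pts[:,2]).round(4))
    # plinth rows edges
    pt=(abs(Z-.045)<.006)&(abs(S[...,0])<.06)
    e=[]
    for row in range(384):
        uu=np.where(pt[row])[0]
        if len(uu)>80: e.append([S[row,uu[0],0],S[row,uu[-1],0],S[row,uu].mean(0)[1]])
    e=np.array(e)
    if len(e):
        e=e[(e[:,1]-e[:,0])>.096]
        if len(e): k=np.polyfit(e[:,2],(e[:,0]+e[:,1])/2,1); print('plinth mid x=%.4f slope %.2f w %.4f n %d z %.4f'%(k[1],np.degrees(k[0]),np.median(e[:,1]-e[:,0]),len(e),np.median(Z[pt])))
    rd=(r>120)&(g<50)&(b<60)&(Z>.055)&(Z<.075)
    if rd.any(): q=S[rd]; print('stop x %.4f..%.4f s min %.4f'%(q[:,0].min(),q[:,0].max(),np.percentile(q[:,1],1)), 'z',np.median(Z[rd]).round(4))
    bp=(abs(S[...,0])<.009)&(Z>.052)&(Z<.064)&(S[...,1]>.02)&(S[...,1]<.08)&~rd
    if bp.any(): q=S[bp]; print('bumper x mid %.4f, s min %.4f z max %.4f n %d'%((q[:,0].min()+q[:,0].max())/2,np.percentile(q[:,1],1),np.percentile(Z[bp],98),bp.sum()))
    s=bot.read_state(); q=s['tool_pos']; print('TCP in slot frame',((q[:2]-c)@np.c_[ex,ey]).round(4),q[2].round(4))
    return p,W,S
if __name__=='__main__': measure(sys.argv[1])
E
python3 m.py w4
python3 - <<'E'
from h import *
p,W=cloud('w4'); b,g,r=[p[...,i].astype(int) for i in range(3)]
s=bot.read_state(); M=R.from_rotvec(s['tcp_rot']).as_matrix()
T=(W-s['tool_pos'])@M   # tool coords
v,u=np.mgrid[:384,:512]
m=(u>215)&(u<305)&(v>180)&(v<245)&(T[...,0]>.04)&(T[...,0]<.09)
q=T[m]; print('collar',len(q),np.median(q,0)); 
h,ed=np.histogram(q[:,0],bins=25); print(np.c_[ed[:-1],h].round(4).tolist())
t=q[abs(q[:,0]-np.median(q[:,0]))<.004]; print(t.min(0),t.max(0))
m=(u>238)&(u<285)&(v>250)&(v<345)&(abs(T[...,1])<.03)&(T[...,0]>-.05)&(T[...,0]<.02)
q=T[m]; print('top',len(q),np.median(q,0),q.min(0),q.max(0))
E
```

```text
strip z 0.0376 x=0.0002 at s=0, slope deg -0.12 s range -0.078 0.04 w 0.0121
plinth mid x=0.0003 slope 0.05 w 0.0994 n 155 z 0.0446
stop x -0.0270..0.0279 s min 0.0534 z 0.0656
bumper x mid 0.0000, s min 0.0394 z max 0.0626 n 333
TCP in slot frame [ 0.0003 -0.066 ] 0.2203
collar 2404 [ 0.05248154 -0.00021115 -0.01049756]
[[0.04, 20.0], [0.0409, 16.0], [0.0418, 13.0], [0.0427, 15.0], [0.0436, 14.0], [0.0445, 14.0], [0.0454, 18.0], [0.0463, 11.0], [0.0472, 11.0], [0.0481, 13.0], [0.049, 12.0], [0.0499, 12.0], [0.0508, 220.0], [0.0517, 969.0], [0.0526, 720.0], [0.0535, 93.0], [0.0544, 35.0], [0.0553, 32.0], [0.0562, 29.0], [0.0571, 27.0], [0.058, 22.0], [0.0589, 37.0], [0.0598, 23.0], [0.0607, 21.0], [0.0616, 7.0]]
[ 0.04849936 -0.02215493 -0.02329953] [0.05647105 0.02160878 0.00972219]
top 4017 [-0.01734361  0.00060928 -0.00473822] [-0.02808658 -0.0084216  -0.01988059] [0.00483195 0.01011588 0.01664092]
```

```bash
cat >> h.py <<'E'
th=np.radians(14.2); ex=np.array([np.cos(th),np.sin(th)]); ey=np.array([-ex[1],ex[0]]); c0=np.array([.5361,.1194])
def slot(x,s,z,yaw=14.25):
    t=c0+x*ex+s*ey
    to([t[0],t[1],z],yaw)
    q=bot.read_state()['tool_pos']; print('slot frame x,s,z',((q[:2]-c0)@np.c_[ex,ey]).round(4),q[2].round(4))
E
python3 -c "
from h import *
slot(.0004,-.02,.14)"
```

```text
{'time': np.float64(7.0), 'q': array([ 0.0569,  0.0647,  1.8964, -0.0033,  1.1846, -0.1805]), 'tool_pos': array([0.5526, 0.0554, 0.2203]), 'tcp_rot': array([ 1.0276,  1.3138, -1.0359]), 'wrist_force': array([-0.8994,  0.5601, -1.8573]), 'torque': array([ 0.034 , -0.0413, -0.033 ]), 'width': np.float64(0.157)}
[[-0.004  0.972  0.236]
 [-0.003  0.236 -0.972]
 [-1.    -0.005  0.002]]
shift cm tool [ 8.02  0.   -4.62]
turn [-0.01    0.0022  0.0046]
slot frame x,s,z [ 0.0003 -0.066 ] 0.2203
```

>>> {"name": "arm_command", "arguments": {
  "series": [
    [[-0.01,0.002,0.005,0.8,0,-1.2,0],[0,0,0,1.8,0,-1.5,0],[0,0,0,2.2,0,-1.2,0],[0,0,0,1.5,0,-0.5,0],[0,0,0,0.6,0,0,0],[0,0,0,0,0,0,0]]
  ]
}}

```text
time: 7.6
tool_pos: [0.5403, 0.0973, 0.1494]
tcp_rot: [1.028, 1.313, -1.024]
wrist_force: [0.9, -0.7, -2.4]
width: 0.156
```

```bash
python3 -c "
from h import *
slot(.0004,-.02,.135)"
```

```text
{'time': np.float64(7.6), 'q': array([ 1.3290e-01,  1.1410e-01,  1.9825e+00, -1.0000e-04,  1.0415e+00,
       -1.1220e-01]), 'tool_pos': array([0.5403, 0.0973, 0.1494]), 'tcp_rot': array([ 1.0284,  1.3126, -1.0243]), 'wrist_force': array([ 0.8589, -0.7345, -2.4158]), 'torque': array([-0.0374, -0.0231, -0.0243]), 'width': np.float64(0.1564)}
[[ 0.004  0.97   0.243]
 [ 0.     0.243 -0.97 ]
 [-1.     0.003  0.001]]
shift cm tool [ 1.44  0.17 -0.25]
turn [-0.0036  0.0005 -0.0035]
slot frame x,s,z [-0.0013 -0.0225] 0.1494
```

>>> {"name": "arm_command", "arguments": {
  "series": [
    [[-0.003,0,-0.003,0.6,0.17,-0.2,0],[0,0,0,0.4,0,0,0],[0,0,0,0,0,0,0]]
  ]
}}

```text
time: 7.9
tool_pos: [0.5427, 0.0992, 0.1404]
tcp_rot: [1.026, 1.313, -1.023]
wrist_force: [-0.9, 0.6, -1.8]
width: 0.156
```

```bash
python3 -c "
from h import *
slot(.0004,-.02,.135)
shot('wrist','w5')
shot('side','s5')
from m import measure
measure('w5')
p,W=cloud('s5'); cv2.imwrite('pics/s5z.png',cv2.resize(p[130:290,180:360],None,fx=3.6,fy=3.6,interpolation=cv2.INTER_CUBIC))"
```

```text
{'time': np.float64(7.9), 'q': array([ 1.3590e-01,  1.2900e-01,  1.9841e+00, -7.0000e-04,  1.0252e+00,
       -1.1110e-01]), 'tool_pos': array([0.5427, 0.0992, 0.1404]), 'tcp_rot': array([ 1.0263,  1.3133, -1.023 ]), 'wrist_force': array([-0.8859,  0.6195, -1.8486]), 'torque': array([-0.0063,  0.0422, -0.0265]), 'width': np.float64(0.1561)}
[[ 0.003  0.97   0.245]
 [-0.     0.245 -0.97 ]
 [-1.     0.003  0.001]]
shift cm tool [ 0.54 -0.11 -0.12]
turn [-0.0013  0.001  -0.0032]
slot frame x,s,z [ 0.0015 -0.0212] 0.1404
strip z 0.0375 x=0.0003 at s=0, slope deg 0.05 s range -0.011 0.107 w 0.0125
plinth mid x=0.0003 slope 0.08 w 0.0994 n 161 z 0.0446
stop x -0.0276..0.0279 s min 0.0541 z 0.0665
bumper x mid 0.0001, s min 0.0398 z max 0.0625 n 501
TCP in slot frame [ 0.0018 -0.0213] 0.141
```

View pics/w5.png

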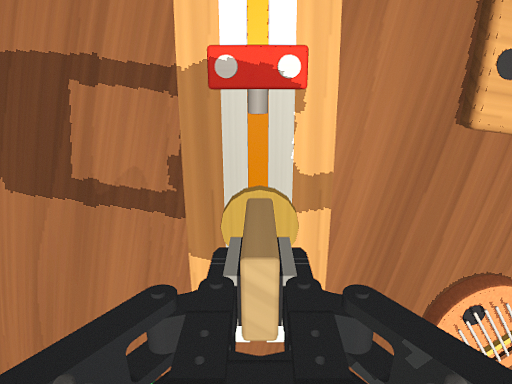

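View pics/s5z.png

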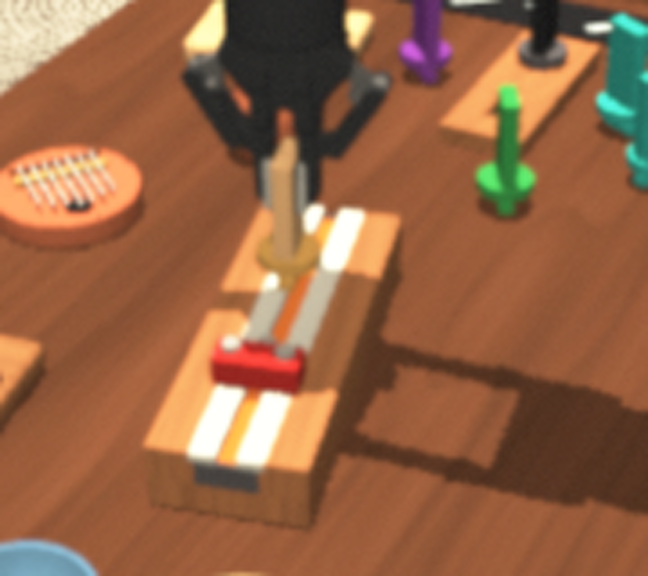

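>>> {"name": "arm_command", "arguments": {
  "series": [
    [[-0.002,0,-0.003,0.5,-0.11,0,0],[0,0,0,0.4,0,0,0],[0,0,0,0,0,0,0]]
  ]
}}

```text
time: 8.3
tool_pos: [0.5429, 0.0988, 0.1324]
tcp_rot: [1.025, 1.314, -1.022]
wrist_force: [0.7, 0.3, -1.3]
width: 0.159
```

```bash
python3 -c "
from h import *
slot(.0004,-.02,.118)"
```

```text
{'time': np.float64(8.3), 'q': array([ 1.3540e-01,  1.3830e-01,  1.9902e+00, -1.1000e-03,  1.0101e+00,
       -1.1310e-01]), 'tool_pos': array([0.5429, 0.0988, 0.1324]), 'tcp_rot': array([ 1.0246,  1.3139, -1.0221]), 'wrist_force': array([ 0.7156,  0.3072, -1.3336]), 'torque': array([-0.0288,  0.0236,  0.0239]), 'width': np.float64(0.1593)}
[[ 0.003  0.969  0.247]
 [-0.001  0.247 -0.969]
 [-1.     0.003  0.001]]
shift cm tool [ 1.44 -0.11 -0.17]
turn [ 0.0004  0.0013 -0.0029]
slot frame x,s,z [ 0.0015 -0.0216] 0.1324
```

>>> {"name": "arm_command", "arguments": {
  "series": [
    [[0,0,-0.003,0.2,-0.15,0,0],[0,0,0,0.1,-0.05,0,0]]
  ]
}}

```text
time: 8.5
tool_pos: [0.5409, 0.0982, 0.1292]
tcp_rot: [1.023, 1.316, -1.025]
wrist_force: [-0.3, 0.2, -1.5]
width: 0.156
```

```bash
python3 -c "
from h import *
slot(.0004,-.02,.118)"
```

```text
{'time': np.float64(8.5), 'q': array([ 1.3520e-01,  1.4020e-01,  1.9948e+00, -1.6000e-03,  1.0068e+00,
       -1.1300e-01]), 'tool_pos': array([0.5409, 0.0982, 0.1292]), 'tcp_rot': array([ 1.0228,  1.3159, -1.0246]), 'wrist_force': array([-0.266 ,  0.1744, -1.5062]), 'torque': array([-0.0254, -0.0202, -0.0032]), 'width': np.float64(0.1559)}
[[ 0.     0.969  0.246]
 [-0.001  0.246 -0.969]
 [-1.    -0.     0.001]]
shift cm tool [ 1.12  0.1  -0.17]
turn [0.0003 0.0013 0.0003]
slot frame x,s,z [-0.0006 -0.0217] 0.1292
```

>>> {"name": "arm_command", "arguments": {
  "series": [
    [[0,0,0,0.15,0.1,0,0]]
  ]
}}

```text
time: 8.6
tool_pos: [0.5418, 0.0985, 0.1276]
tcp_rot: [1.023, 1.316, -1.025]
wrist_force: [0.3, -0.0, -2.4]
width: 0.158
```

```bash
python3 -c "
from h import *
slot(.0004,-.02,.118);slot(.0004,-.02,.118)"
```

```text
{'time': np.float64(8.6), 'q': array([ 1.3530e-01,  1.4360e-01,  1.9941e+00, -1.6000e-03,  1.0041e+00,
       -1.1280e-01]), 'tool_pos': array([0.5418, 0.0985, 0.1276]), 'tcp_rot': array([ 1.0228,  1.3159, -1.0246]), 'wrist_force': array([ 0.3232, -0.0101, -2.4341]), 'torque': array([ 0.0226,  0.0314, -0.0076]), 'width': np.float64(0.1578)}
[[-0.     0.969  0.246]
 [-0.001  0.246 -0.969]
 [-1.    -0.     0.001]]
shift cm tool [ 0.96  0.01 -0.17]
turn [0.0003 0.0013 0.0003]
slot frame x,s,z [ 0.0003 -0.0217] 0.1276
{'time': np.float64(8.6), 'q': array([ 1.3530e-01,  1.4360e-01,  1.9941e+00, -1.6000e-03,  1.0041e+00,
       -1.1280e-01]), 'tool_pos': array([0.5418, 0.0985, 0.1276]), 'tcp_rot': array([ 1.0228,  1.3159, -1.0246]), 'wrist_force': array([ 0.3232, -0.0101, -2.4341]), 'torque': array([ 0.0226,  0.0314, -0.0076]), 'width': np.float64(0.1578)}
[[-0.     0.969  0.246]
 [-0.001  0.246 -0.969]
 [-1.    -0.     0.001]]
shift cm tool [ 0.96  0.01 -0.17]
turn [0.0003 0.0013 0.0003]
slot frame x,s,z [ 0.0003 -0.0217] 0.1276
```

>>> {"name": "arm_command", "arguments": {
  "series": [
    [[0,0,0,0.2,0,0,0],[0,0,0,0.2,0,0,0]]
  ]
}}

```text
time: 8.8
tool_pos: [0.542, 0.0985, 0.1234]
tcp_rot: [1.023, 1.316, -1.024]
wrist_force: [-0.1, -0.3, -1.9]
width: 0.156
```

```bash
python3 -c "
from h import *
slot(.0004,-.02,.118)"
```

```text
{'time': np.float64(8.8), 'q': array([ 1.354e-01,  1.487e-01,  1.997e+00, -1.600e-03,  9.956e-01,
       -1.128e-01]), 'tool_pos': array([0.542 , 0.0985, 0.1234]), 'tcp_rot': array([ 1.023 ,  1.3156, -1.0242]), 'wrist_force': array([-0.0994, -0.2654, -1.9359]), 'torque': array([-0.0168, -0.0051,  0.0082]), 'width': np.float64(0.156)}
[[ 0.001  0.969  0.247]
 [-0.001  0.247 -0.969]
 [-1.     0.     0.001]]
shift cm tool [ 0.54 -0.02 -0.17]
turn [ 0.0004  0.0014 -0.0002]
slot frame x,s,z [ 0.0006 -0.0217] 0.1234
```

>>> {"name": "arm_command", "arguments": {
  "series": [
    [[0,0,0,0.15,-0.02,0,0],[0,0,0,0.15,-0.02,0,0]]
  ]
}}

```text
time: 9.0
tool_pos: [0.5416, 0.0984, 0.12]
tcp_rot: [1.023, 1.316, -1.024]
wrist_force: [-0.0, 0.4, -1.4]
width: 0.157
```

```bash
python3 -c "
from h import *
slot(.0004,-.02,.118)"
```

```text
{'time': np.float64(9.0), 'q': array([ 1.3530e-01,  1.5190e-01,  2.0003e+00, -1.6000e-03,  9.8910e-01,
       -1.1290e-01]), 'tool_pos': array([0.5416, 0.0984, 0.12  ]), 'tcp_rot': array([ 1.023 ,  1.3157, -1.0243]), 'wrist_force': array([-0.0371,  0.4006, -1.4443]), 'torque': array([0.0071, 0.0468, 0.0162]), 'width': np.float64(0.1571)}
[[ 0.     0.969  0.247]
 [-0.001  0.247 -0.969]
 [-1.     0.     0.001]]
shift cm tool [ 0.2   0.02 -0.17]
turn [ 0.0004  0.0013 -0.    ]
slot frame x,s,z [ 0.0002 -0.0217] 0.12
```

>>> {"name": "arm_command", "arguments": {
  "series": [
    [[0,0,0,0.15,0.02,0,0],[0,0,0,0.1,0,0,0]]
  ]
}}

```text
time: 9.2
tool_pos: [0.5417, 0.0985, 0.1172]
tcp_rot: [1.023, 1.316, -1.024]
wrist_force: [0.1, -0.7, -2.6]
width: 0.156
```

```bash
python3 -c "
from h import *
slot(.0004,-.02,.118)
shot('side','s6');p,W=cloud('s6'); cv2.imwrite('pics/s6z.png',cv2.resize(p[130:290,180:360],None,fx=3.6,fy=3.6,interpolation=cv2.INTER_CUBIC))"
```

```text
{'time': np.float64(9.2), 'q': array([ 1.354e-01,  1.557e-01,  2.002e+00, -1.700e-03,  9.839e-01,
       -1.129e-01]), 'tool_pos': array([0.5417, 0.0985, 0.1172]), 'tcp_rot': array([ 1.0227,  1.3158, -1.0244]), 'wrist_force': array([ 0.0541, -0.6987, -2.629 ]), 'torque': array([-0.0075, -0.0276, -0.0032]), 'width': np.float64(0.1563)}
[[ 0.     0.969  0.247]
 [-0.001  0.247 -0.969]
 [-1.    -0.     0.001]]
shift cm tool [-0.08  0.01 -0.17]
turn [0.0005 0.0014 0.0002]
slot frame x,s,z [ 0.0003 -0.0217] 0.1172
```

View pics/s6z.png

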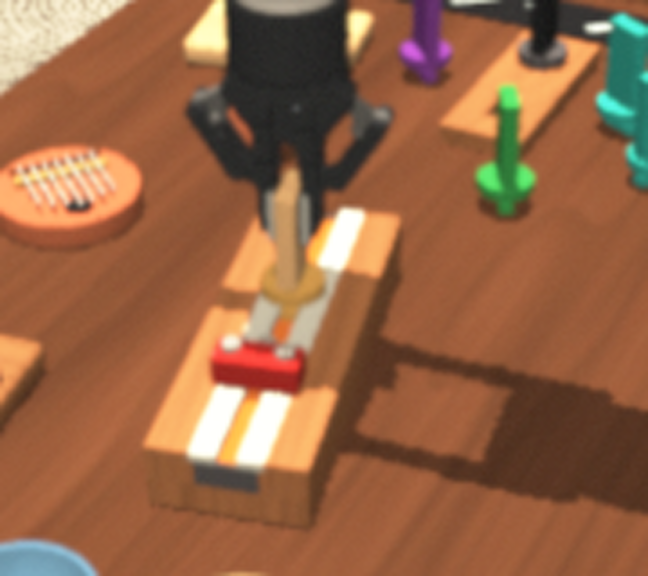

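The foot is about 5 mm between the lips with no contact load. Now I'll slide it towards the stop.

>>> {"name": "arm_command", "arguments": {
  "series": [
    [[0,0,0,0,0,-0.3,0],[0,0,0,0,0,-0.5,0],[0,0,0,0,0,-0.5,0],[0,0,0,0,0,-0.4,0],[0,0,0,0,0,-0.2,0]]
  ]
}}

```text
time: 9.75
tool_pos: [0.5366, 0.1185, 0.1172]
tcp_rot: [1.023, 1.316, -1.025]
wrist_force: [0.3, 0.3, -1.9]
width: 0.158
```

```bash
python3 -c "
from h import *
slot(.0004,.0157,.117)"
```

```text
{'time': np.float64(9.75), 'q': array([ 1.7270e-01,  1.5380e-01,  2.0042e+00, -1.3000e-03,  9.8370e-01,
       -7.5400e-02]), 'tool_pos': array([0.5366, 0.1185, 0.1172]), 'tcp_rot': array([ 1.0232,  1.3159, -1.0245]), 'wrist_force': array([ 0.2558,  0.3398, -1.9147]), 'torque': array([ 0.0517, -0.021 , -0.0117]), 'width': np.float64(0.1581)}
[[ 0.     0.969  0.246]
 [-0.001  0.246 -0.969]
 [-1.    -0.     0.001]]
shift cm tool [ 0.02  0.01 -1.67]
turn [0.0001 0.0011 0.0002]
slot frame x,s,z [ 0.0003 -0.001 ] 0.1172
```

Excellent tracking. 11 mm more, then feel for the bumper.

>>> {"name": "arm_command", "arguments": {
  "series": [
    [[0,0,0,0,0,-0.3,0],[0,0,0,0,0,-0.4,0],[0,0,0,0,0,-0.2,0],[0,0,0,0,0,-0.1,0]]
  ]
}}

```text
time: 10.15
tool_pos: [0.5339, 0.1295, 0.1173]
tcp_rot: [1.023, 1.316, -1.024]
wrist_force: [-1.0, 0.8, -1.1]
width: 0.16
```

```bash
python3 -c "
from h import *
shot('wrist','w7')
slot(.0004,.0157,.117)
from m import measure
measure('w7')
p,W=cloud('w7'); cv2.imwrite('pics/w7z.png',cv2.resize(p[90:270,160:360],None,fx=3.5,fy=3.2,interpolation=cv2.INTER_CUBIC))"
```

```text
{'time': np.float64(10.2), 'q': array([ 1.9340e-01,  1.5320e-01,  2.0046e+00, -1.1000e-03,  9.8360e-01,
       -5.5500e-02]), 'tool_pos': array([0.5339, 0.1296, 0.1173]), 'tcp_rot': array([ 1.0229,  1.3161, -1.0237]), 'wrist_force': array([-0.7861,  0.8503, -1.9161]), 'torque': array([0.014 , 0.0133, 0.0531]), 'width': np.float64(0.1591)}
[[ 0.     0.969  0.247]
 [-0.001  0.247 -0.969]
 [-1.     0.     0.001]]
shift cm tool [ 0.03  0.01 -0.53]
turn [ 0.0008  0.001  -0.0001]
slot frame x,s,z [0.0004 0.0104] 0.1173
strip z 0.0376 x=0.0003 at s=0, slope deg 0.04 s range -0.105 0.133 w 0.0124
plinth mid x=0.0001 slope 0.17 w 0.0993 n 197 z 0.0446
stop x -0.0273..0.0277 s min 0.0547 z 0.0665
bumper x mid -0.0000, s min 0.0273 z max 0.0638 n 696
TCP in slot frame [0.0004 0.0104] 0.1173
```

View pics/w7z.png

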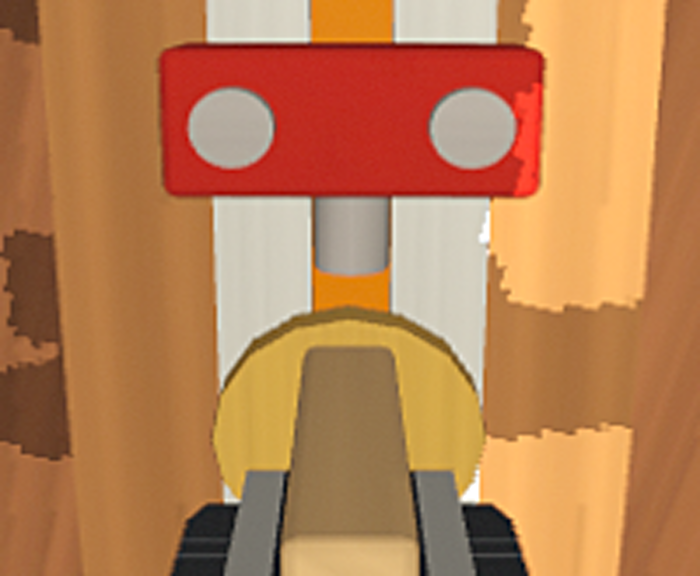

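There is about 6 mm left between the collar and the bumper end (crop gap at (350,275–310)).

>>> {"name": "arm_command", "arguments": {
  "series": [
    [[0,0,0,0,0,-0.2,0],[0,0,0,0,0,-0.15,0]]
  ]
}}

```text
time: 10.4
tool_pos: [0.533, 0.133, 0.1173]
tcp_rot: [1.023, 1.316, -1.024]
wrist_force: [-0.9, -0.2, -2.0]
width: 0.156
```

>>> {"name": "arm_command", "arguments": {
  "series": [
    [[0,0,0,0,0,-0.05,0]]
  ]
}}

```text
time: 10.5
tool_pos: [0.5329, 0.1336, 0.1173]
tcp_rot: [1.023, 1.316, -1.024]
wrist_force: [-0.7, 0.5, -2.0]
width: 0.158
```

```bash
cat > feel.py <<'E'
from h import *
import sys
f=sys.argv[1]
F=[]
for i in range(2):
    shot('wrist',f+'_%d'%i); F.append(bot.read_state()['wrist_force'])
F=np.array(F); print('fs along slot',(F[:,:2]@ey).round(2),'fx',(F[:,:2]@ex).round(2),'fz',F[:,2].round(2))
slot(.0004,.0157,.117)
p,W=cloud(f+'_1'); cv2.imwrite('pics/%sz.png'%f,cv2.resize(p[90:270,160:360],None,fx=3.5,fy=3.2,interpolation=cv2.INTER_CUBIC))
E
python3 feel.py w8
```

```text
fs along slot [-1.01  0.71] fx [ 1.12 -0.52] fz [-1.22 -1.46]
{'time': np.float64(10.6), 'q': array([ 2.0080e-01,  1.5320e-01,  2.0047e+00, -1.3000e-03,  9.8360e-01,
       -4.7800e-02]), 'tool_pos': array([0.5329, 0.1335, 0.1173]), 'tcp_rot': array([ 1.0229,  1.3159, -1.024 ]), 'wrist_force': array([-0.6774,  0.5597, -1.4638]), 'torque': array([-0.0476, -0.0283, -0.0193]), 'width': np.float64(0.1558)}
[[ 0.     0.969  0.247]
 [-0.001  0.247 -0.969]
 [-1.     0.     0.001]]
shift cm tool [ 0.03  0.01 -0.12]
turn [ 0.0006  0.0011 -0.0001]
slot frame x,s,z [0.0003 0.0145] 0.1173
```

View pics/w8z.png

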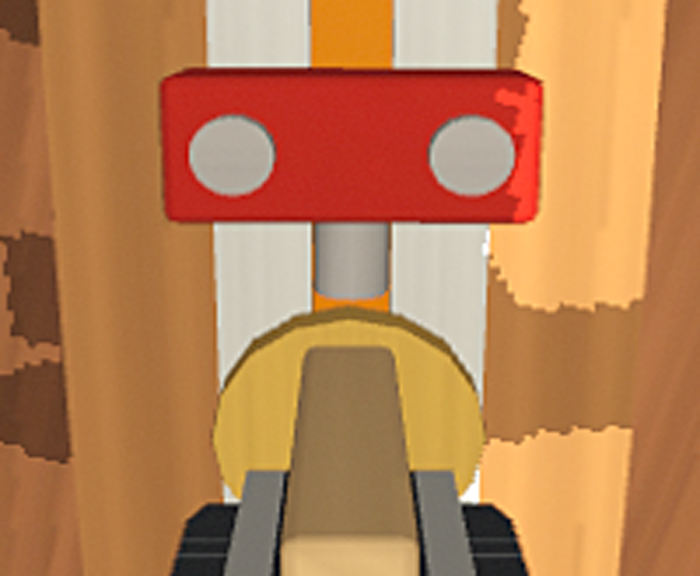

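The gap is now about 2 mm. I'll continue in steps of 0.5 mm.

>>> {"name": "arm_command", "arguments": {
  "series": [
    [[0,0,0,0,0,-0.06,0]]
  ]
}}

```text
time: 10.7
tool_pos: [0.5327, 0.134, 0.1173]
tcp_rot: [1.023, 1.316, -1.024]
wrist_force: [0.6, -0.4, -2.3]
width: 0.161
```

```bash
python3 feel.py w9|grep -v '\['; python3 -c "
from h import *
slot(0,0.0157,.117)"|tail -1; python3 -c "
import cv2;a=cv2.imread('pics/w9_1.png')[130:210,220:300];cv2.imwrite('pics/w9y.png',cv2.resize(a,None,fx=7,fy=7,interpolation=cv2.INTER_CUBIC))"
```

```text
slot frame x,s,z [0.0003 0.0151] 0.1173
```

View pics/w9y.png

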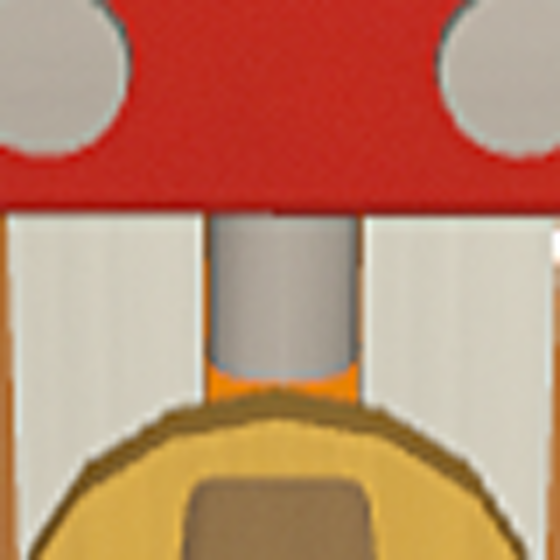

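The picture shows a gap of about 8–10 px at about 12 px/mm, so roughly 0.8 mm.

>>> {"name": "arm_command", "arguments": {
  "series": [
    [[0,0,0,0,0,-0.05,0]]
  ]
}}

```text
time: 10.9
tool_pos: [0.5326, 0.1345, 0.1173]
tcp_rot: [1.023, 1.316, -1.024]
wrist_force: [0.5, -0.3, -2.0]
width: 0.155
```

```bash
cat > f2.py <<'E'
import sys,subprocess,cv2
f=sys.argv[1]
o=subprocess.run(['python3','feel.py',f],capture_output=True,text=True).stdout.splitlines(); print(o[0]); print(o[-1])
a=cv2.imread(f'pics/{f}_1.png')[130:210,220:300];cv2.imwrite(f'pics/{f}y.png',cv2.resize(a,None,fx=7,fy=7,interpolation=cv2.INTER_CUBIC))
E
python3 f2.py w10
```

```text
fs along slot [ 0.37 -0.04] fx [0.61 0.49] fz [-2.29 -2.1 ]
slot frame x,s,z [0.0003 0.0156] 0.1173
```

View pics/w10y.png

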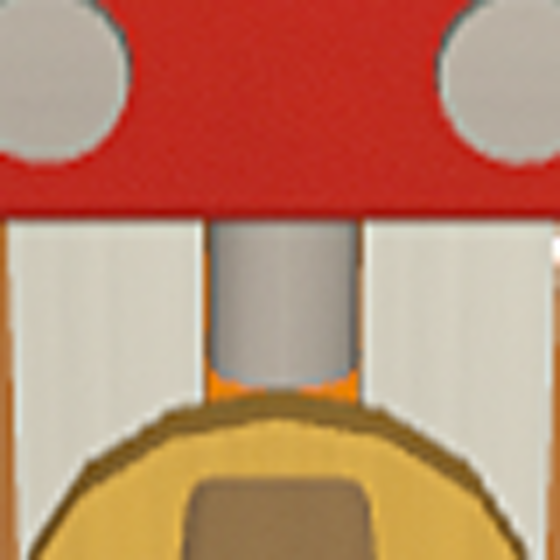

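>>> {"name": "arm_command", "arguments": {
  "series": [
    [[0,0,0,0,0,-0.04,0]]
  ]
}}

```text
time: 11.1
tool_pos: [0.5325, 0.1349, 0.1173]
tcp_rot: [1.023, 1.316, -1.024]
wrist_force: [0.3, -0.3, -1.4]
width: 0.156
```

```bash
python3 f2.py w11
```

```text
fs along slot [0.08 0.74] fx [-0.65  0.73] fz [-1.32 -2.15]
slot frame x,s,z [0.0004 0.016 ] 0.1173
```

View pics/w11y.png

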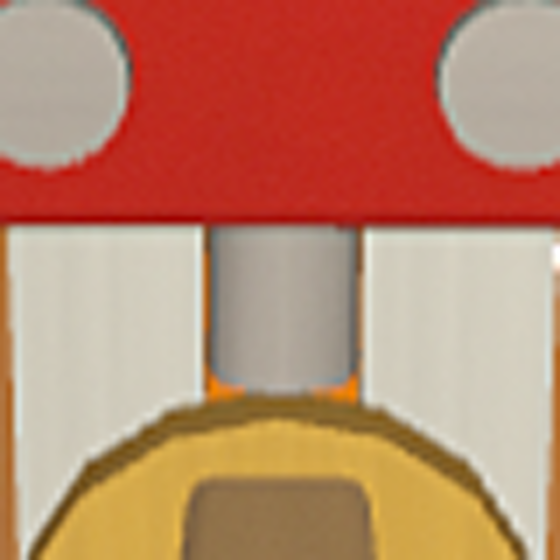

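>>> {"name": "arm_command", "arguments": {
  "series": [
    [[0,0,0,0,0,-0.04,0]]
  ]
}}

```text
time: 11.3
tool_pos: [0.5324, 0.1354, 0.1173]
tcp_rot: [1.023, 1.316, -1.024]
wrist_force: [0.0, -0.3, -1.8]
width: 0.156
```

```bash
python3 f2.py w12
```

```text
fs along slot [0.52 0.43] fx [-0.36  0.45] fz [-0.93 -1.75]
slot frame x,s,z [0.0003 0.0165] 0.1173
```

View pics/w12y.png

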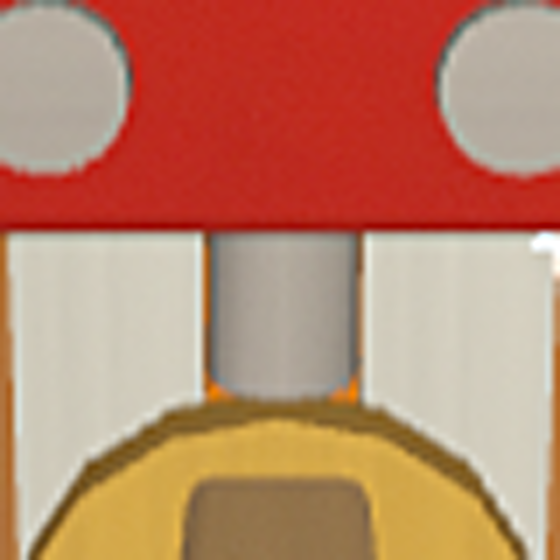

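>>> {"name": "arm_command", "arguments": {
  "series": [
    [[0,0,0,0,0,-0.03,0]]
  ]
}}

```text
time: 11.5
tool_pos: [0.5323, 0.1357, 0.1173]
tcp_rot: [1.023, 1.316, -1.024]
wrist_force: [0.0, 0.3, -2.0]
width: 0.16
```

```bash
python3 f2.py w13
```

```text
fs along slot [-1.16 -0.24] fx [ 0.18 -0.7 ] fz [-1.84 -2.26]
slot frame x,s,z [0.0004 0.0168] 0.1173
```

View pics/w13y.png

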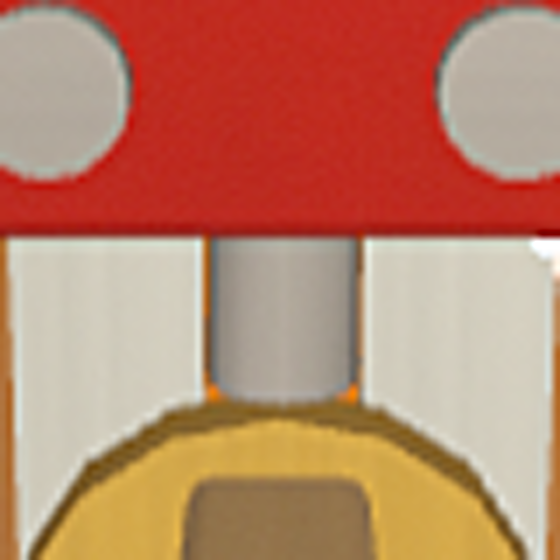

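>>> {"name": "arm_command", "arguments": {
  "series": [
    [[0,0,0,0,0,-0.03,0]]
  ]
}}

```text
time: 11.7
tool_pos: [0.5323, 0.1359, 0.1173]
tcp_rot: [1.023, 1.316, -1.024]
wrist_force: [0.1, -0.9, -1.4]
width: 0.156
```

```bash
python3 f2.py w14
```

```text
fs along slot [-0.73 -1.33] fx [0.27 0.69] fz [-2.36 -3.01]
slot frame x,s,z [0.0004 0.0169] 0.1173
```

View pics/w14y.png

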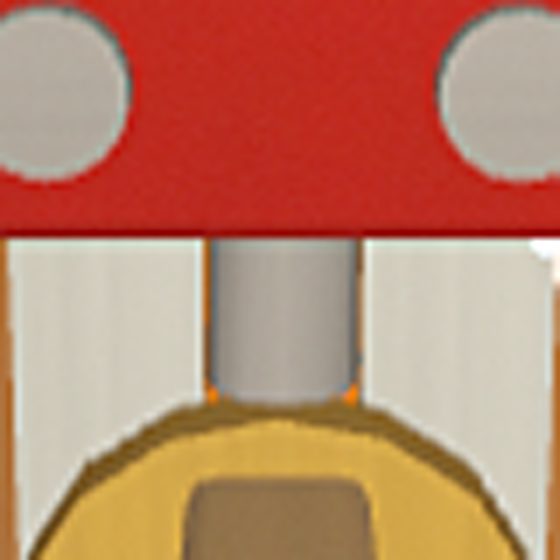

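Contact is starting: the arm moved less than commanded and the force along the slot is about -1 N. One more small step to confirm.

>>> {"name": "arm_command", "arguments": {
  "series": [
    [[0,0,0,0,0,-0.04,0]]
  ]
}}

```text
time: 11.9
tool_pos: [0.5323, 0.136, 0.1173]
tcp_rot: [1.022, 1.315, -1.024]
wrist_force: [0.4, -1.8, -0.9]
width: 0.158
```

```bash
python3 f2.py w15; python3 f2.py w16
```

```text
fs along slot [-2.16 -2.04] fx [-0.06 -0.47] fz [-1.84 -1.47]
slot frame x,s,z [0.0004 0.017 ] 0.1173
fs along slot [-2.69 -2.2 ] fx [ 0.17 -0.48] fz [-0.34 -1.48]
slot frame x,s,z [0.0004 0.017 ] 0.1173
```

View pics/w15y.png

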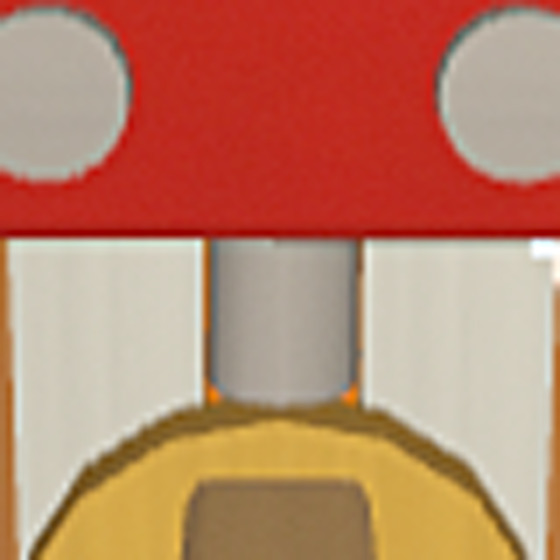

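Firm but gentle contact: about 2.3 N, with TCP s = 0.0170, and the bumper's visible length has not changed. Next I'll press down while keeping a light touch on the bumper.

>>> {"name": "arm_command", "arguments": {
  "series": [
    [[0,0,0,0.2,0,-0.02,0],[0,0,0,0.2,0,-0.02,0]]
  ]
}}

```text
time: 12.3
tool_pos: [0.5328, 0.1361, 0.114]
tcp_rot: [1.022, 1.314, -1.024]
wrist_force: [-2.1, -2.7, 3.8]
width: 0.158
```

>>> {"name": "arm_command", "arguments": {
  "series": [
    [[0,0,0,0.2,0,-0.02,0]]
  ]
}}

```text
time: 12.4
tool_pos: [0.5328, 0.1362, 0.1125]
tcp_rot: [1.022, 1.314, -1.024]
wrist_force: [-1.2, -3.3, 3.7]
width: 0.162
```

```bash
python3 f2.py w17
```

```text
fs along slot [-3.35 -2.84] fx [-2.45 -1.6 ] fz [3.74 3.43]
slot frame x,s,z [0.001  0.0171] 0.1123
```

>>> {"name": "arm_command", "arguments": {
  "series": [
    [[0,0,0,0.2,-0.06,0.01,0],[0,0,0,0.2,-0.02,0,0]]
  ]
}}

```text
time: 12.7
tool_pos: [0.5328, 0.1361, 0.1095]
tcp_rot: [1.023, 1.313, -1.022]
wrist_force: [-2.1, -2.5, 7.2]
width: 0.156
```

```bash
python3 f2.py w18
```

```text
fs along slot [-3.01 -2.13] fx [-1.75 -1.59] fz [6.41 5.13]
slot frame x,s,z [0.0009 0.017 ] 0.1094
```

>>> {"name": "arm_command", "arguments": {
  "series": [
    [[0,0,0,0.08,-0.1,0.02,0]]
  ]
}}

```text
time: 12.9
tool_pos: [0.5326, 0.136, 0.1094]
tcp_rot: [1.025, 1.312, -1.021]
wrist_force: [-0.6, -1.5, 6.2]
width: 0.16
```

```bash
python3 f2.py w19; python3 -c "
from h import *
slot(0.0003,.017,.109)"
```

```text
fs along slot [-1.93 -1.8 ] fx [-1.65 -0.86] fz [4.87 4.38]
slot frame x,s,z [0.0007 0.017 ] 0.1094
{'time': np.float64(13.0), 'q': array([ 0.206 ,  0.1607,  2.0128, -0.0026,  0.9632, -0.0419]), 'tool_pos': array([0.5326, 0.136 , 0.1094]), 'tcp_rot': array([ 1.0248,  1.312 , -1.0209]), 'wrist_force': array([-0.3888, -1.9557,  4.3752]), 'torque': array([-0.3733,  0.1603, -0.0064]), 'width': np.float64(0.1557)}
[[ 0.005  0.969  0.247]
 [-0.001  0.247 -0.969]
 [-1.     0.005  0.002]]
shift cm tool [ 0.04 -0.04 -0.  ]
turn [ 0.0007  0.0024 -0.0048]
slot frame x,s,z [0.0007 0.017 ] 0.1094
```

```bash
cat > collar.py <<'E'
from h import *
import sys
for f in sys.argv[1:]:
    z=np.load(f'pics/{f}.npz'); p,d,K,D=[z[k] for k in ('p','d','K','D')]
    # fixed camera on hand: depth of collar top region & blade top
    print(f,'collar depth',np.median(d[195:203,225:235]).round(4),np.median(d[200:215,228:238]).round(4),'blade top',np.median(d[290:320,250:270]).round(4))
p0,W=cloud(sys.argv[-1]); Z=W[...,2]
print('collar top z',np.median(Z[205:220,226:236]).round(4),np.median(Z[205:220,284:292]).round(4))
E
python3 collar.py w7 w12_1 w15_1 w18_1 w19_1
```

```text
w7 collar depth 0.2017 0.1831 blade top 0.1198
w12_1 collar depth 0.2015 0.1832 blade top 0.1198
w15_1 collar depth 0.2015 0.1833 blade top 0.1197
w18_1 collar depth 0.1933 0.1832 blade top 0.1198
w19_1 collar depth 0.1934 0.1833 blade top 0.1197
collar top z 0.0568 nan
```

View pics/w19y.png

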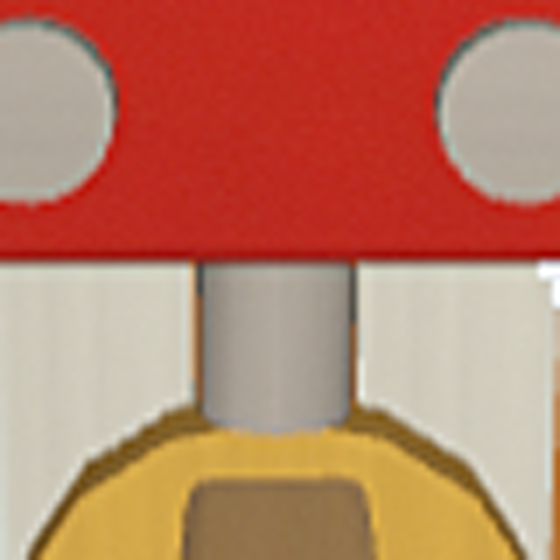

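No slip in the grip. The collar's underside is about 2.2 mm above the plinth, so the press is about 5.8 mm and the foot is below the lips. Starting the twist, counter-clockwise, while holding the press.

>>> {"name": "arm_command", "arguments": {
  "series": [
    [[0,0,-0.003,0.14,-0.03,0.01,0],[-0.08,0,0,0.12,0,0,0],[-0.1,0,0,0.1,0,0,0]]
  ]
}}

```text
time: 13.3
tool_pos: [0.5345, 0.1365, 0.1087]
tcp_rot: [0.886, 1.378, -0.88]
wrist_force: [-2.9, -3.3, 7.1]
width: 0.16
```

```bash
python3 f2.py w20; python3 collar.py w20_1; python3 -c "
from h import *
slot(0.0003,.017,.109,104.25)"
```

```text
fs along slot [-2.36 -1.53] fx [-2.32 -3.36] fz [7.82 6.92]
slot frame x,s,z [0.0025 0.017 ] 0.1086
w20_1 collar depth 0.1924 0.1831 blade top 0.1198
collar top z 0.0561 nan
{'time': np.float64(13.4), 'q': array([ 0.2061,  0.164 ,  2.0106, -0.0022,  0.9605, -0.2256]), 'tool_pos': array([0.5344, 0.1365, 0.1086]), 'tcp_rot': array([ 0.8866,  1.3774, -0.8813]), 'wrist_force': array([-2.8829, -2.3077,  6.9181]), 'torque': array([-0.591 ,  0.478 ,  0.0981]), 'width': np.float64(0.1587)}
[[ 0.007  0.908  0.419]
 [-0.     0.42  -0.908]
 [-1.     0.006  0.003]]
shift cm tool [-0.04 -0.22 -0.04]
turn [-1.3866  0.0068 -0.0027]
slot frame x,s,z [0.0025 0.017 ] 0.1086
```

>>> {"name": "arm_command", "arguments": {
  "series": [
    [[0,0.007,-0.003,0.08,-0.22,-0.04,0],[-0.1,0,0,0.06,-0.1,-0.01,0]]
  ]
}}

```text
time: 13.6
tool_pos: [0.5343, 0.1362, 0.1095]
tcp_rot: [0.814, 1.412, -0.799]
wrist_force: [-1.2, -2.0, 5.6]
width: 0.158
```

```bash
python3 f2.py w21; python3 collar.py w21_1; python3 -c "
from h import *
slot(0.0003,.017,.109,104.25)"
```

```text
fs along slot [-1.4  -2.34] fx [-0.12 -0.92] fz [5.44 4.88]
slot frame x,s,z [0.0023 0.0168] 0.1095
w21_1 collar depth 0.1935 0.1831 blade top 0.1197
collar top z 0.057 nan
{'time': np.float64(13.7), 'q': array([ 0.202 ,  0.1608,  2.0125,  0.0051,  0.9592, -0.3363]), 'tool_pos': array([0.5342, 0.1362, 0.1095]), 'tcp_rot': array([ 0.8134,  1.4119, -0.7985]), 'wrist_force': array([-0.3164, -2.4956,  4.8776]), 'torque': array([-0.5011,  0.0667,  0.0713]), 'width': np.float64(0.161)}
[[ 0.008  0.86   0.51 ]
 [ 0.006  0.51  -0.86 ]
 [-1.     0.01  -0.001]]
shift cm tool [ 0.05 -0.18 -0.08]
turn [-1.284   0.0056 -0.0092]
slot frame x,s,z [0.0023 0.0168] 0.1095
```

>>> {"name": "arm_command", "arguments": {
  "series": [
    [[0,0.006,-0.009,0.12,-0.2,-0.08,0],[0,0,0,0.1,-0.15,-0.06,0]]
  ]
}}

```text
time: 13.9
tool_pos: [0.5343, 0.1362, 0.1097]
tcp_rot: [0.814, 1.415, -0.798]
wrist_force: [0.6, -3.2, 5.0]
width: 0.157
```

```bash
python3 f2.py w22; python3 collar.py w22_1; python3 -c "
from h import *
slot(0.0003,.017,.109,104.25)"
```

```text
fs along slot [-2.56 -3.39] fx [0.97 0.5 ] fz [5.78 4.65]
slot frame x,s,z [0.0022 0.0167] 0.1097
w22_1 collar depth 0.1939 0.1833 blade top 0.1198
collar top z 0.0572 0.0575
{'time': np.float64(14.0), 'q': array([ 0.2006,  0.1613,  2.0114,  0.0078,  0.9614, -0.3396]), 'tool_pos': array([0.5342, 0.1362, 0.1097]), 'tcp_rot': array([ 0.8139,  1.4147, -0.798 ]), 'wrist_force': array([ 1.3205, -3.1614,  4.6475]), 'torque': array([-0.6054, -0.4205,  0.0195]), 'width': np.float64(0.1548)}
[[ 0.006  0.86   0.511]
 [ 0.008  0.511 -0.86 ]
 [-1.     0.009 -0.004]]
shift cm tool [ 0.07 -0.18 -0.08]
turn [-1.2837  0.0028 -0.0102]
slot frame x,s,z [0.0022 0.0167] 0.1097
```

View pics/w22z.png

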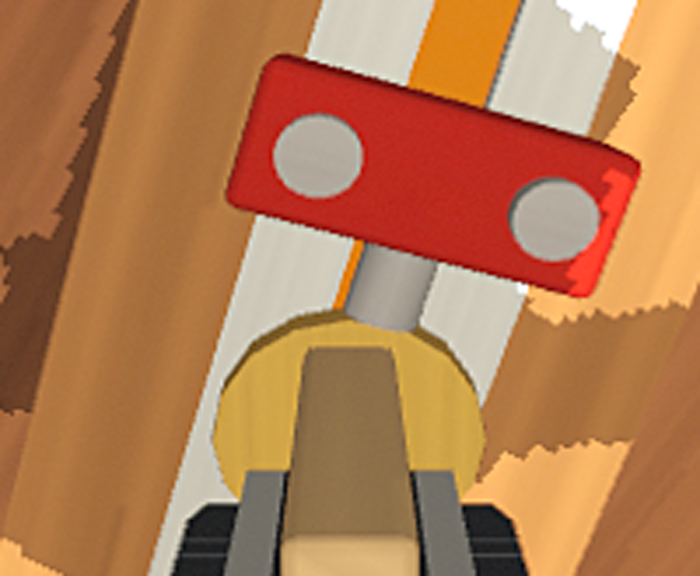

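>>> {"name": "arm_command", "arguments": {
  "series": [
    [[0,0.003,-0.01,0.15,-0.35,-0.05,0],[0,0,0,0.12,-0.2,0,0]]
  ]
}}

```text
time: 14.2
tool_pos: [0.533, 0.1356, 0.1096]
tcp_rot: [0.815, 1.416, -0.799]
wrist_force: [0.5, 1.1, 5.3]
width: 0.154
```

```bash
python3 f2.py w23; python3 collar.py w23_1; python3 -c "
from h import *
slot(0.0003,.017,.109,104.25)"
```

```text
fs along slot [-0.89 -0.14] fx [1.85 0.73] fz [5.6  5.27]
slot frame x,s,z [0.0009 0.0164] 0.1095
w23_1 collar depth 0.1936 0.1832 blade top 0.1197
collar top z nan nan
{'time': np.float64(14.3), 'q': array([ 0.1991,  0.1596,  2.0138,  0.0098,  0.9614, -0.3413]), 'tool_pos': array([0.533 , 0.1356, 0.1095]), 'tcp_rot': array([ 0.8155,  1.416 , -0.7984]), 'wrist_force': array([0.7438, 0.0415, 5.2748]), 'torque': array([-0.0878, -0.3918,  0.0416]), 'width': np.float64(0.1564)}
[[ 0.005  0.86   0.51 ]
 [ 0.009  0.51  -0.86 ]
 [-1.     0.009 -0.005]]
shift cm tool [ 0.05 -0.04 -0.07]
turn [-1.2847e+00  1.2000e-03 -1.1200e-02]
slot frame x,s,z [0.0009 0.0164] 0.1095
```

>>> {"name": "arm_command", "arguments": {
  "series": [
    [[-0.1,0,-0.01,0.16,-0.08,-0.04,0],[-0.13,0,0,0.12,-0.05,0,0],[-0.13,0,0,0.1,-0.05,0,0]]
  ]
}}

```text
time: 14.6
tool_pos: [0.5341, 0.1363, 0.1085]
tcp_rot: [0.526, 1.506, -0.515]
wrist_force: [1.0, -0.7, 6.5]
width: 0.157
```

```bash
python3 f2.py w24; python3 -c "
from h import *
slot(0.0003,.0175,.109,104.25)"
```

```text
fs along slot [-1.39 -1.97] fx [0.16 0.41] fz [6.43 7.71]
slot frame x,s,z [0.0022 0.0169] 0.1085
{'time': np.float64(14.7), 'q': array([ 0.2014,  0.1645,  2.0102,  0.0068,  0.9623, -0.706 ]), 'tool_pos': array([0.5341, 0.1363, 0.1085]), 'tcp_rot': array([ 0.5279,  1.5058, -0.5165]), 'wrist_force': array([ 0.8799, -1.8086,  7.7088]), 'torque': array([-0.3228, -0.0895,  0.0099]), 'width': np.float64(0.1559)}
[[ 0.003  0.619  0.786]
 [ 0.006  0.785 -0.619]
 [-1.     0.007 -0.001]]
shift cm tool [-0.05 -0.12 -0.17]
turn [-0.916   0.0021 -0.0072]
slot frame x,s,z [0.0022 0.0169] 0.1085
```

>>> {"name": "arm_command", "arguments": {
  "series": [
    [[-0.13,0,-0.005,0.08,-0.03,-0.08,0],[-0.13,0,0,0.08,0,-0.06,0],[-0.13,0,0,0.08,0,-0.05,0]]
  ]
}}

```text
time: 15.0
tool_pos: [0.5349, 0.1373, 0.1087]
tcp_rot: [0.21, 1.555, -0.205]
wrist_force: [-1.2, -3.2, 6.3]
width: 0.158
```

```bash
python3 f2.py w25; python3 -c "
from h import *
slot(0.0015,.0178,.109,104.25)"
```

```text
fs along slot [-3.29 -3.59] fx [-1.28 -1.66] fz [7.49 7.9 ]
slot frame x,s,z [0.0031 0.0176] 0.1086
{'time': np.float64(15.1), 'q': array([ 2.0530e-01,  1.6480e-01,  2.0096e+00,  1.4000e-03,  9.6050e-01,
       -1.0997e+00]), 'tool_pos': array([0.5348, 0.1372, 0.1086]), 'tcp_rot': array([ 0.2117,  1.5547, -0.2065]), 'wrist_force': array([-0.732 , -3.8852,  7.9023]), 'torque': array([-0.6962,  0.0543,  0.0225]), 'width': np.float64(0.1588)}
[[ 0.006  0.263  0.965]
 [ 0.003  0.965 -0.263]
 [-1.     0.004  0.005]]
shift cm tool [-0.04 -0.06 -0.15]
turn [-0.5153  0.0064 -0.0026]
slot frame x,s,z [0.0031 0.0176] 0.1086
```

>>> {"name": "arm_command", "arguments": {
  "series": [
    [[-0.05,0.006,-0.002,0.1,-0.08,-0.25,0],[-0.1,0,0,0.08,-0.03,-0.12,0]]
  ]
}}

```text
time: 15.3
tool_pos: [0.5347, 0.1374, 0.1092]
tcp_rot: [0.091, 1.56, -0.086]
wrist_force: [0.3, -2.1, 5.2]
width: 0.156
```

```bash
python3 f2.py w26; python3 -c "
from h import *
slot(0.0015,.0178,.109,104.25)"
```

```text
fs along slot [-3.73 -3.04] fx [1.11 1.01] fz [6.   6.99]
slot frame x,s,z [0.003  0.0178] 0.1092
{'time': np.float64(15.4), 'q': array([ 2.0570e-01,  1.6250e-01,  2.0112e+00,  1.5000e-03,  9.5890e-01,
       -1.2524e+00]), 'tool_pos': array([0.5346, 0.1374, 0.1092]), 'tcp_rot': array([ 0.0919,  1.5605, -0.0863]), 'wrist_force': array([ 1.7233, -2.6987,  6.9883]), 'torque': array([-0.6086, -0.3045,  0.0008]), 'width': np.float64(0.1594)}
[[ 0.009  0.113  0.994]
 [ 0.003  0.994 -0.113]
 [-1.     0.004  0.008]]
shift cm tool [ 0.02 -0.05 -0.14]
turn [-0.3623  0.0089 -0.0025]
slot frame x,s,z [0.003  0.0178] 0.1092
```

>>> {"name": "arm_command", "arguments": {
  "series": [
    [[-0.1,0.009,0,0.14,-0.1,-0.3,0],[-0.12,0,0,0.1,-0.05,-0.15,0]]
  ]
}}

```text
time: 15.6
tool_pos: [0.5343, 0.1373, 0.1095]
tcp_rot: [-0.083, 1.559, 0.092]
wrist_force: [-0.1, -1.6, 5.2]
width: 0.158
```

```bash
python3 f2.py w27; python3 -c "
from h import *
slot(0.0015,.0178,.109,104.25)"
```

```text
fs along slot [-2.05 -2.07] fx [1.39 1.49] fz [5.68 5.76]
slot frame x,s,z [0.0025 0.0178] 0.1095
{'time': np.float64(15.7), 'q': array([ 0.2039,  0.1604,  2.013 ,  0.0051,  0.9577, -1.4802]), 'tool_pos': array([0.5342, 0.1373, 0.1095]), 'tcp_rot': array([-0.0822,  1.5592,  0.091 ]), 'wrist_force': array([ 1.9513, -1.637 ,  5.7579]), 'torque': array([-0.3668, -0.3011,  0.0179]), 'width': np.float64(0.1605)}
[[ 0.009 -0.11   0.994]
 [ 0.006  0.994  0.11 ]
 [-1.     0.005  0.01 ]]
shift cm tool [ 0.05 -0.01 -0.1 ]
turn [-0.1383  0.0105 -0.0044]
slot frame x,s,z [0.0025 0.0178] 0.1095
```

View pics/w27_1.png

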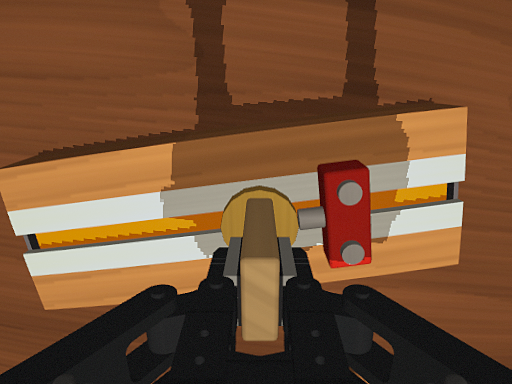

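The post has turned about 82° and its collar is touching the bumper at (298,215). Finishing the turn.

>>> {"name": "arm_command", "arguments": {
  "series": [
    [[-0.09,0.01,-0.004,0.16,0,-0.15,0],[-0.04,0,0,0.12,0,-0.08,0]]
  ]
}}

```text
time: 15.9
tool_pos: [0.5348, 0.1378, 0.1091]
tcp_rot: [-0.19, 1.555, 0.193]
wrist_force: [-1.0, -2.3, 8.3]
width: 0.158
```

```bash
python3 f2.py w28; python3 -c "
from h import *
slot(0.0015,.0178,.109,104.25)"
```

```text
fs along slot [-2.65 -2.77] fx [-0.19 -0.13] fz [8.55 6.52]
slot frame x,s,z [0.0032 0.0182] 0.1091
{'time': np.float64(16.0), 'q': array([ 2.0640e-01,  1.6410e-01,  2.0095e+00,  1.5000e-03,  9.6070e-01,
       -1.6078e+00]), 'tool_pos': array([0.5347, 0.1378, 0.1091]), 'tcp_rot': array([-0.1887,  1.5553,  0.1917]), 'wrist_force': array([ 0.5557, -2.7202,  6.5225]), 'torque': array([-0.4891, -0.124 ,  0.0168]), 'width': np.float64(0.1582)}
[[ 0.007 -0.24   0.971]
 [ 0.003  0.971  0.24 ]
 [-1.     0.001  0.007]]
shift cm tool [ 0.01 -0.04 -0.17]
turn [-0.0062  0.0073 -0.001 ]
slot frame x,s,z [0.0032 0.0182] 0.1091
```

>>> {"name": "arm_command", "arguments": {
  "series": [
    [[-0.006,0.007,0,0.05,-0.02,-0.25,0],[0,0,0,0,-0.01,-0.12,0],[0,0,0,-0.05,-0.01,0,0]]
  ]
}}

```text
time: 16.3
tool_pos: [0.5342, 0.1376, 0.11]
tcp_rot: [-0.192, 1.554, 0.197]
wrist_force: [3.6, -0.9, -2.7]
width: 0.158
```

```bash
python3 f2.py w29; python3 -c "
from h import *
slot(0.0015,.0180,.1105,104.25)"
```

```text
fs along slot [-2.16 -1.59] fx [4.08 3.37] fz [ 0.2  -1.32]
slot frame x,s,z [0.0026 0.0181] 0.11
{'time': np.float64(16.4), 'q': array([ 0.2058,  0.1616,  2.0106,  0.0024,  0.9615, -1.6144]), 'tool_pos': array([0.5342, 0.1376, 0.11  ]), 'tcp_rot': array([-0.1925,  1.5542,  0.1966]), 'wrist_force': array([ 3.6592, -0.7175, -1.3197]), 'torque': array([-0.1988, -0.8075, -0.0095]), 'width': np.float64(0.1574)}
[[ 0.007 -0.246  0.969]
 [ 0.004  0.969  0.246]
 [-1.     0.002  0.008]]
shift cm tool [-0.06 -0.01 -0.11]
turn [-0.0006  0.0081 -0.0016]
slot frame x,s,z [0.0026 0.0181] 0.11
```

View pics/w29_1.png

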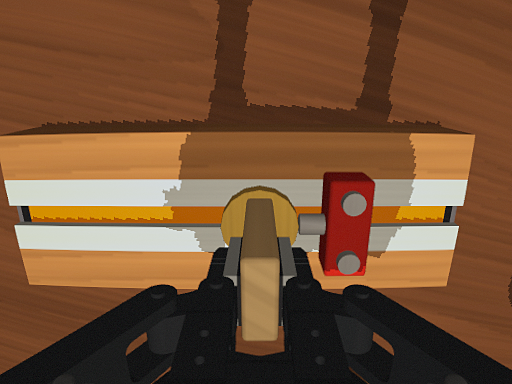

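The foot is now up against the lips (fz is back to about the post's weight) and the collar is touching the bumper. I'll relax the side load, then open gently.

>>> {"name": "arm_command", "arguments": {
  "series": [
    [[0,0.004,0,0,0,0.04,0]]
  ]
}}

```text
time: 16.5
tool_pos: [0.5346, 0.1377, 0.11]
tcp_rot: [-0.193, 1.558, 0.196]
wrist_force: [2.3, -1.4, 3.8]
width: 0.156
```

```bash
python3 f2.py w30; python3 -c "
from h import *
slot(0.0015,.0180,.1105,104.25)"
```

```text
fs along slot [-2.6  -0.94] fx [2.03 1.85] fz [0.31 2.11]
slot frame x,s,z [0.003  0.0181] 0.11
{'time': np.float64(16.6), 'q': array([ 0.2059,  0.1648,  2.0067,  0.0021,  0.9666, -1.6141]), 'tool_pos': array([0.5346, 0.1377, 0.11  ]), 'tcp_rot': array([-0.193 ,  1.5586,  0.1962]), 'wrist_force': array([ 2.0239, -0.4591,  2.1066]), 'torque': array([-0.3368, -0.59  ,  0.0087]), 'width': np.float64(0.1564)}
[[ 0.003 -0.245  0.969]
 [ 0.002  0.969  0.245]
 [-1.     0.002  0.004]]
shift cm tool [-0.05 -0.01 -0.15]
turn [-0.0007  0.0036 -0.0016]
slot frame x,s,z [0.003  0.0181] 0.11
```

>>> {"name": "arm_command", "arguments": {
  "series": [
    [[0,0.003,0,-0.03,0,0.03,0],[0,0,0,0,0,0,0.2],[0,0,0,0,0,0,0.3],[0,0,0,0,0,0,0.4],[0,0,0,0,0,0,0.4]]
  ]
}}

```text
time: 17.1
tool_pos: [0.53, 0.1381, 0.1074]
tcp_rot: [-0.192, 1.573, 0.197]
wrist_force: [0.0, 0.5, 0.1]
width: 0.402
```

```bash
python3 f2.py w31
```

```text
fs along slot [-0.56  0.26] fx [-1.24  1.13] fz [-0.48  0.16]
slot frame x,s,z [-0.0012  0.0196] 0.1075
```

View pics/w31_1.png

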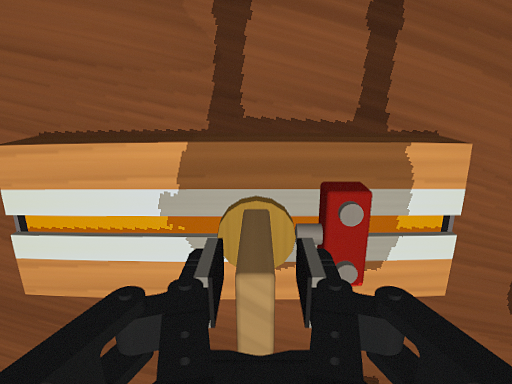

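The fingers are clear on both sides and the post stands upright against the bumper at (296,233). Retreating straight up.

>>> {"name": "arm_command", "arguments": {
  "series": [
    [[0,0,0,-0.8,0,0,0.4],[0,0,0,-1.5,0,0,0.4],[0,0,0,-2.5,0,0,0.4],[0,0,0,-3,0,0,0.4],[0,0,0,-3,0,0,0.4],[0,0,0,-2,0,0,0.4],[0,0,0,0,0,0,0.4]]
  ]
}}

```text
time: 17.9
tool_pos: [0.5318, 0.138, 0.247]
tcp_rot: [-0.191, 1.57, 0.197]
wrist_force: [0.4, 0.3, 0.9]
width: 0.401
```

Run:
```python
from h import *
from m import measure
shot('wrist','w32'); st()
p,W,S=measure('w32'); Z=W[...,2]
for n,lo,hi in(('collar',.053,.063),('blade top',.115,.14)):
    m=(Z>lo)&(Z<hi)&(abs(S[...,0])<.035)&(S[...,1]>-.02)&(S[...,1]<.041); q=S[m]
    if len(q)>20: print(n,len(q),np.median(Z[m]).round(4),q.min(0),q.max(0),cv2.minAreaRect((q*1000).astype(np.float32)))
shot('side','s32'); a=cv2.imread('pics/s32.png'); cv2.imwrite('pics/s32z.png',cv2.resize(a[130:290,180:360],None,fx=3.6,fy=3.6,interpolation=cv2.INTER_CUBIC))
```

```text
{'time': np.float64(17.95), 'q': array([ 0.206 ,  0.0361,  1.8785,  0.0044,  1.2357, -1.6134]), 'tool_pos': array([0.5313, 0.1379, 0.2456]), 'tcp_rot': array([-0.1916,  1.5712,  0.197 ]), 'wrist_force': array([ 0.3063,  0.0015, -0.1766]), 'torque': array([ 0.0266, -0.0547, -0.0155]), 'width': np.float64(0.4028)}
[[-0.009 -0.245  0.97 ]
 [ 0.002  0.97   0.245]
 [-1.     0.005 -0.009]]
strip z 0.0326 x=0.0022 at s=0, slope deg -3.66 s range -0.081 0.083 w 0.0008
stop x -0.0277..0.0270 s min 0.0539 z 0.0663
bumper x mid 0.0000, s min 0.0255 z max 0.0627 n 444
TCP in slot frame [-0.0002  0.0191] 0.2456
collar 939 0.0575 [-0.02044867 -0.00402717] [0.02029995 0.04070778] ((-0.10839462280273438, 18.372983932495117), (44.75322341918945, 40.67266082763672), 89.5038070678711)
blade top 881 0.1272 [-0.01668809  0.01040795] [0.01892521 0.02412858] ((1.118642807006836, 17.258071899414062), (13.697404861450195, 35.619590759277344), 89.92256927490234)
```

View pics/w32.png

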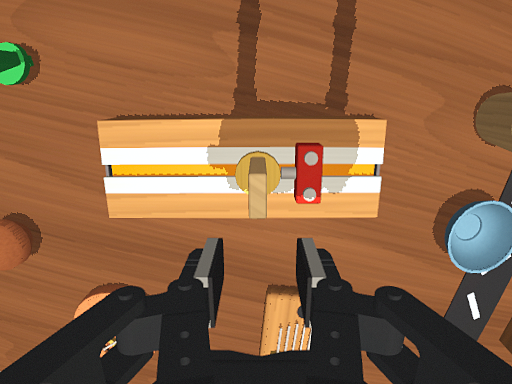

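View pics/s32z.png

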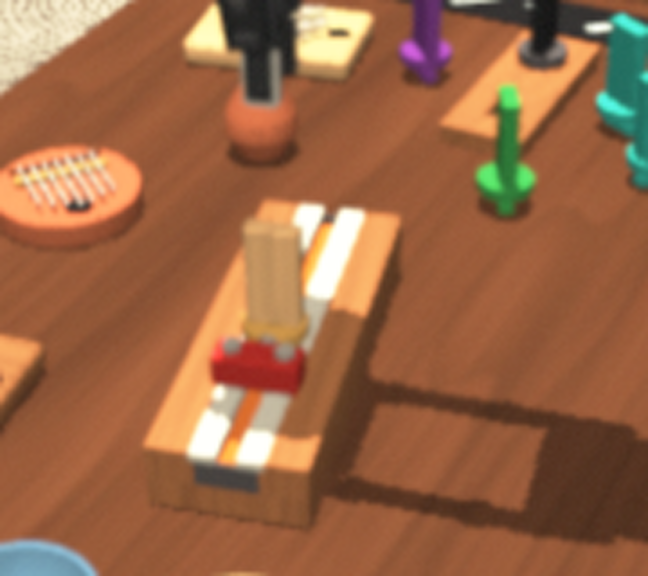

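The post is upright. Its collar top is at 57.5 mm, so the collar sits 3 mm above the plinth, and its blade is within 0.1° of square across the slot. Next, a close look at the bumper contact.

Run:
```python
import cv2
a=cv2.imread('pics/w32.png')[130:220,215:345]; cv2.imwrite('pics/w32z.png',cv2.resize(a,None,fx=6,fy=6,interpolation=cv2.INTER_CUBIC))
```

```text
(no output)
```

View pics/w32z.png

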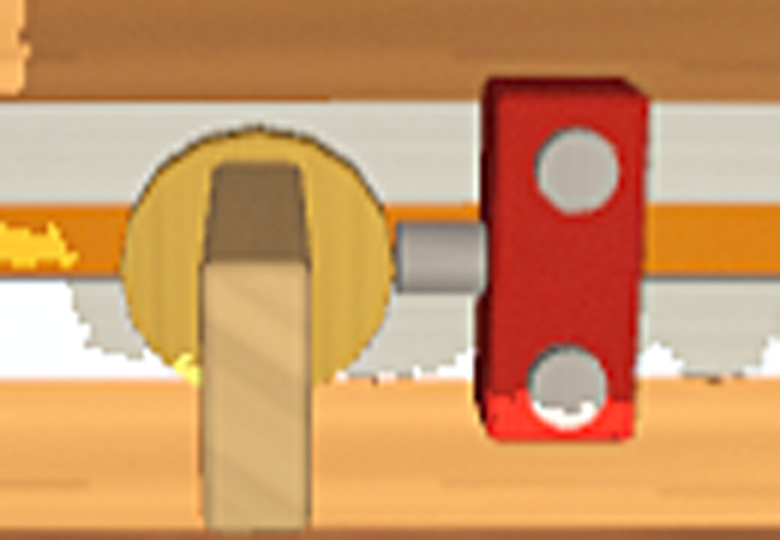

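The collar edge (x≈393 px) meets the bumper end (≈397 px), and at about 6 px/mm that is under 0.7 mm. The stop and bumper look unchanged, so I'm handing in.

```bash
python3 -c "
from h import *
print(bot.finish_job(), bot.read_state()['time'])"
```

```text
the job is handed in; nothing more can be done
the job is handed in; nothing more can be done
```

The pale post stands upright and locked in the plinth slot beside the red stop, and I handed the job in at about 18 s. I lowered the foot into the slot and slid it along until the collar touched the bumper. I then pressed it down about 6 mm, gave it a quarter turn, let the spring lift the foot against the lips, and let go.

**Last checks**
- **Lock:** the collar sits about 3 mm above the plinth and the blade is square across the slot to within about 0.1°. The blade top is at 127 mm, against 128 mm expected.
- **Bumper:** the collar is at the bumper end, with a gap of under about 0.7 mm. The bumper's visible length did not change while I felt for it at about 2.3 N. During the press and twist the force along the slot peaked at about 3.7 N, under the 6 N at which it slips. The last pictures show no shift, but I only judged that by eye.
- **Robot:** the gripper is open and clear of everything. I touched neither the spare nor anything else on the table.

**What went less smoothly**
- **Twist:** the tool drifted 2–3 mm sideways across the slot, and the neck probably rubbed a lip lightly. Side force reached about 4 N while I was correcting it.
- **Release:** the arm sprang about 4 mm sideways and 2.5 mm down as the fingers opened, and the post stayed in place.

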